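# Pack the camera kit into its foam tray

## Robot

A 6-joint arm with a two-finger parallel gripper is mounted at the origin on the work surface. World frame = base frame: x ahead of the robot, y to its left, z up, the work surface at z = 0. Lengths are in m, angles in rad, forces in N, time in s.
With the tool pointing down it reaches from about 0.3 to 0.85 m from the base axis. Payload 4.2 kg.
Tool frame: the origin (TCP) lies at the very end of the fingers, on their centre line; the grasp point (between the pads) lies 19 mm behind it (bot.hold_point_z is the z of the grasp point in the tool frame, in m); z points along the fingers, y is the direction in which the jaws open and shut (so a half turn about z gives the same grasp; the last joint's range is limited). The gripper opens to 91 mm and grips with 3 to 60 N. Pads are 32 mm wide; open, the fingers measure 118 mm over their backs; the gripper's body (76 mm by 178 mm) begins 60 mm behind the grasp point.
Start: joints at [-1.216, 0.32, 1.565, -0, 1.257, -0.02], TCP at [0.211, -0.535, 0.214] pointing down, gripper open.
Joint ranges: [-3.11, 3.11], [-0.84, 2.01], [0.21, 2.61], [-1.34, 4.49], [0.05, 2.63], [-2.56, 2.56]. Speed limits (rad/s): [2.57, 2.57, 3.14, 3.14, 3.14, 3.14].

## Interface

Orientations are given as a unit quaternion [w, x, y, z].
In Python, from cell import bot gives the robot as it stands. The module is installed in compiled form; this text tells all that it offers.
- The arm moves only by the tool apply_moves, never from a script. Its argument "moves" is a list of rows, each an object with "rotation": the turn, a rotation vector about the tool's x, y, z in rad, a list of three; "delta_pos": the shift along the tool's x, y, z in cm, a list of three; "grip": the closure in counts, from 0 (fully open) to 255 (shut). A call has 1 to 20 rows; each row shifts and turns the commanded pose from where the row before left it, along the tool's axes as they then stand; what a row does not reach is not made up. A row lasts 1/12 s, in which the tool goes at most 41.7 mm and 7.16 degrees, less where a joint would pass 70% of its speed; a pose out of reach is approached as far as the arm can. A call with a gripper value outside its range is refused whole. The fingers move at their own pace and stop on an object; "force" is the grip in N (left out, the last holds). Time passes only in rows, so rows that do not move let the fingers close. It gives the time, the measured TCP pose, the force and the opening at its end, in the units of the state.
- bot.get_state(): the state, without advancing time (a new reading comes with each control period).
- bot.get_image(name): name is "scene" or "top"; returns the picture (420x560x3 uint8, red, green, blue); there is no depth.
- bot.camera_params(name): a dict with "camera_matrix" (3x3 intrinsics, pixels), "pose" (4x4, takes a point from camera to world coordinates). Camera axes: x right, y up, looking along -z (the intrinsics and any distortion apply to the point x, -y, -z); pixel columns grow to the right and rows downward; lengths in m; the calibration is good to about 2 mm. A picture is of the moment at which its call begins. camera_params takes no time and is no camera call.
- bot.close_job(): hands the job in, once; it reports no verdict.
The state is a dict: "time": time; "qpos": joint angles; "qvel": joint speeds; "joint_torque": joint torques, N m; "tcp_pos": TCP position; "orientation": TCP orientation; "ft_force": force on the tool from outside, world axes, zero at the start; "moment": the same for the moment, N m; "opening": finger opening in m.
Only numpy, scipy, OpenCV 4.12 (cv2) and the standard library are available. Lean on these libraries where they do the work, as an engineer would, in place of code of your own. Each camera call takes 0.05 s, during which the arm holds its last target.

## Task

Pack the camera kit away after the shoot: stand the large zoom lens, the small silver lens, the camera and the battery pack upright in the foam tray, each in the cut-out made for it and right down on the floor of the cut-out. Set the pieces down gently rather than dropping them, and leave the mug and the roll of tape where they are.

Things in the scene. Friction and masses are not known exactly. Their poses are not given: they have to be found in the camera images.
- zoom_lens: Large zoom lens: upright black cylinder, 66 mm diameter, 84 mm tall, with ribbed rings, a thin silver band and a dark glass front on top. It stands upright on the table at the start. Origin at the centre of its underside, z up along its axis. About 0.4 kg.
- prime_lens: Small lens: upright silver cylinder, 50 mm diameter, 60 mm tall, dark glass front on top, standing upright at the start. Origin at the centre of its underside, z up along its axis. About 0.2 kg.
- camera: Compact camera body without lens, black with a silver top plate, standing on its base: 104 mm long (own x), 44 mm thick (own y, including the flat 48 mm body cap that stands 4 mm proud at the middle of the front, +y), 62 mm tall; dials and shoe add 5 mm on top. Origin at the centre of its underside, z up. About 0.36 kg.
- battery: Camera battery pack, a dark grey block with an orange band and brass contacts on top, standing upright: 70 mm long (own x), 38 mm thick (own y), 60 mm tall. Origin at the centre of its underside, z up. About 0.3 kg.
- well_zoom: Block with the large round blue-floored cut-out, 80 mm diameter, in its centre, for the large zoom lens. One of four dark grey foam blocks, 136 x 136 x 41 mm, set 2 x 2 (137 mm pitch) in a grey tray 47 mm high. Origin at the centre of the underside, 4 mm above the table, z up, x and y along the edges. Cut-out 25 mm deep, its floor 16 mm above the origin. Fixed.
- well_prime: Block with the small round blue-floored cut-out, 64 mm diameter, in its centre, for the small silver lens. One of four dark grey foam blocks, 136 x 136 x 41 mm, set 2 x 2 (137 mm pitch) in a grey tray 47 mm high. Origin at the centre of the underside, 4 mm above the table, z up, x and y along the edges. Cut-out 25 mm deep, its floor 16 mm above the origin. Fixed.
- well_camera: Block with the long blue-floored cut-out, 118 mm (own x) by 58 mm (own y), in its centre, for the camera, either way round. One of four dark grey foam blocks, 136 x 136 x 41 mm, set 2 x 2 (137 mm pitch) in a grey tray 47 mm high. Origin at the centre of the underside, 4 mm above the table, z up, x and y along the edges. Cut-out 25 mm deep, its floor 16 mm above the origin. Fixed.
- well_battery: Block with the short rectangular blue-floored cut-out, 84 mm (own x) by 52 mm (own y), in its centre, for the battery pack, either way round. One of four dark grey foam blocks, 136 x 136 x 41 mm, set 2 x 2 (137 mm pitch) in a grey tray 47 mm high. Origin at the centre of the underside, 4 mm above the table, z up, x and y along the edges. Cut-out 25 mm deep, its floor 16 mm above the origin. Fixed.
- mug: White mug standing on the table beyond the kit, 80 mm diameter, 92 mm tall, handle at its own +y. Origin at the centre of its underside. To be left alone.
- tape_roll: Grey roll of tape lying flat on the table to the right of the kit, 100 mm diameter, 49 mm tall. Origin at the centre of its underside. To be left alone.
Not all that is in view belongs to the job. What is shaped like the camera but blue or turquoise is not meant.

How it is judged:
By the outcome, as a careful person would: the job done as asked, in the order asked, and still so for the second after the job is handed in, with the robot touching nothing.
It also fails if it takes over 112 s, if anything falls off the work surface, if the arm or the gripper's body presses on something with over 40 N, if the wrist force passes 120 N, or if a joint passes its speed limit or range.

## Working session

There is one attempt and no reset: what is moved stays moved. The work goes in short steps, Python scripts to look and compute and a tool call to move; the robot and the scene stay as the last step left them, time stands still between calls to the robot, and variables do not carry over. Pictures are saved under pics/ and viewed, and the job is handed in when it is done.

Besides the shell and the picture viewer there is one more tool, called in YAML: its name, and indented under it one key for each argument. apply_moves: Moves the arm, as the interface text tells. Its arguments: {"type":"object","properties":{"moves":{"type":"array"},"force":{"type":"number"}},"required":["moves"]}

```bash
mkdir -p pics; python3 - <<'E'
from cell import bot
import cv2
for n in ("scene","top"):
    im=bot.get_image(n); cv2.imwrite(f"pics/{n}0.png",im[:,:,::-1])
    p=bot.camera_params(n); print(n,p["camera_matrix"],p["pose"],p.keys())
print(bot.get_state(),bot.hold_point_z)
E
```

```text
scene [[485.46090427   0.         275.02681979]
 [  0.         485.46090427 205.89390848]
 [  0.           0.           1.        ]] [[ 0.87989712 -0.3555612   0.31520993  0.95720505]
 [ 0.47515362  0.65396658 -0.58869071 -0.93989744]
 [ 0.00317881  0.6677604   0.7443695   1.0908704 ]
 [ 0.          0.          0.          1.        ]] dict_keys(['camera_matrix', 'pose'])
top [[539.03354482   0.         282.38961318]
 [  0.         539.03354482 205.28011486]
 [  0.           0.           1.        ]] [[ 0.01142613  0.99821577 -0.05860653  0.45037824]
 [-0.99993188  0.01154603  0.00170765 -0.1000655 ]
 [ 0.00238127  0.05858303  0.9982797   1.31726782]
 [ 0.          0.          0.          1.        ]] dict_keys(['camera_matrix', 'pose'])
{'time': 0.1, 'qpos': array([-1.21596639e+00,  3.20216696e-01,  1.56555917e+00,  4.75523540e-06,
        1.25739413e+00, -1.99846861e-02]), 'qvel': array([-1.64452649e-03, -2.38719229e-03, -2.78789115e-03, -8.65341082e-05,
        2.58034409e-04,  6.32900551e-04]), 'joint_torque': array([-3.71333208e-04, -4.13332415e+01, -2.32508934e+01,  7.28071528e-02,
        4.21273580e-02, -4.21903485e-05]), 'tcp_pos': array([ 0.21035998, -0.53465081,  0.21321   ]), 'orientation': array([-7.78021979e-04,  9.82490418e-01,  1.86311450e-01, -1.29196054e-04]), 'ft_force': array([-0.40477852,  0.24800258,  0.14612188]), 'moment': array([ 0.03362584, -0.03474488,  0.00539865]), 'opening': 0.09091077993358826} -0.0188
```

View pics/top0.png

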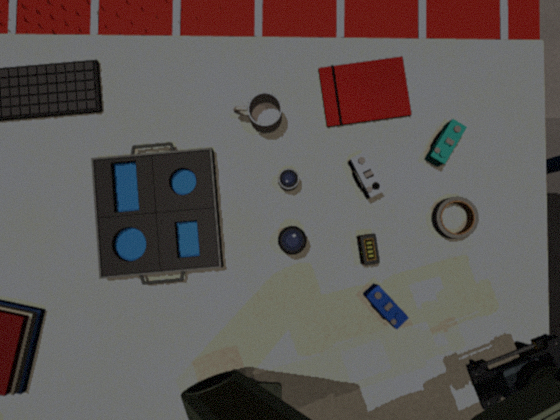

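View pics/scene0.png

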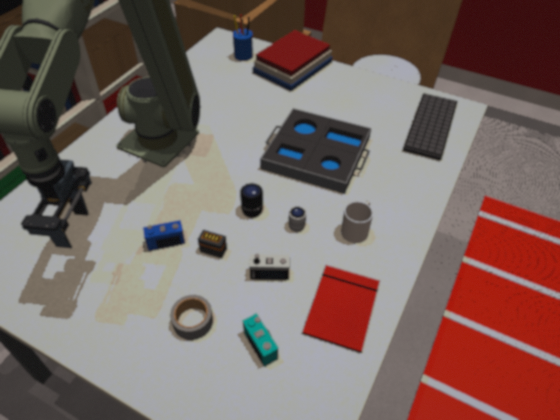

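The top view shows the tray at left (large round cut-out near 130,244, small round 183,181, long 126,187, short 189,239). The zoom lens is near (292,240), the prime (290,180), the camera (365,178), the battery (369,249). The turquoise and blue bodies at (446,142) and (386,306) are decoys. Enlarging.

```bash
python3 - <<'E'
import cv2
im=cv2.imread("pics/top0.png")
def crop(r,n,k,gain=2.0):
    x0,y0,x1,y1=r
    c=cv2.resize(im[y0:y1,x0:x1],None,fx=k,fy=k,interpolation=cv2.INTER_CUBIC)
    c=cv2.convertScaleAbs(c,alpha=gain)
    for x in range((x0+9)//10*10,x1,10):
        cv2.line(c,((x-x0)*k,0),((x-x0)*k,6 if x%50 else 16),(0,255,255),1)
        if x%20==0: cv2.putText(c,str(x),((x-x0)*k-12,22),0,.4,(0,0,255),1)
    for y in range((y0+9)//10*10,y1,10):
        cv2.line(c,(0,(y-y0)*k),(6,(y-y0)*k),(0,255,255),1)
        if y%20==0: cv2.putText(c,str(y),(8,(y-y0)*k+4),0,.4,(0,0,255),1)
    cv2.imwrite(n,c)
crop((85,140,235,285),"pics/tray.png",4)
crop((265,150,395,275),"pics/objs.png",6-1+0)
E
```

```text
(no output)
```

View pics/tray.png

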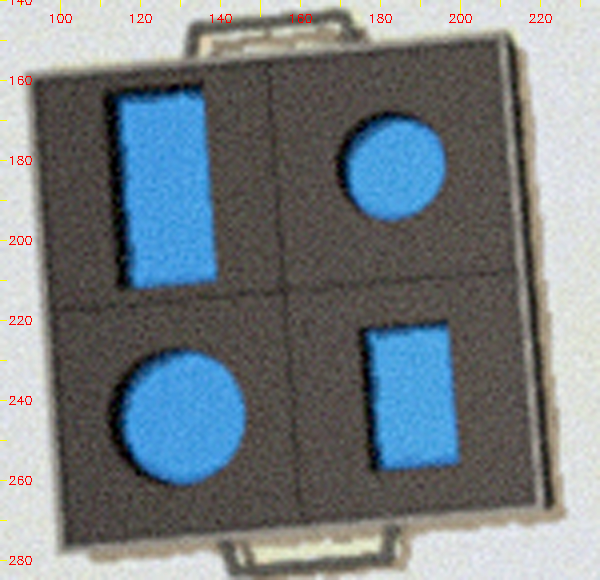

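View pics/objs.png

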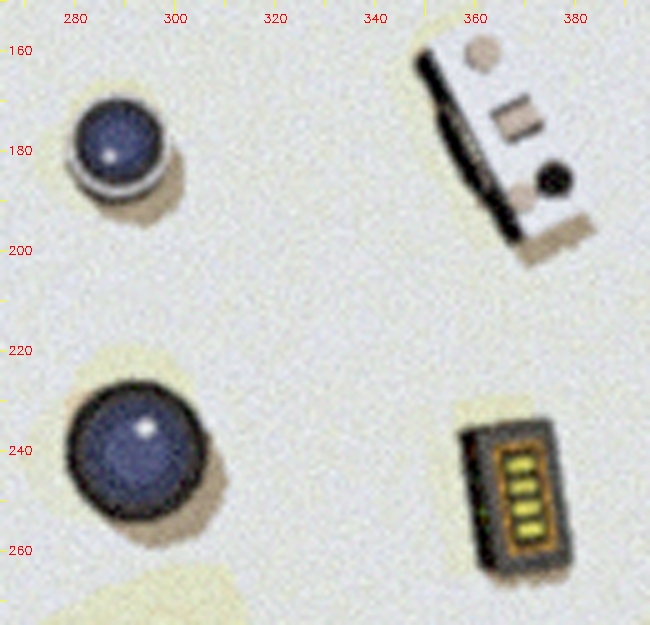

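```bash
cat > h.py <<'E'
import cv2,numpy as np
def crop(src,r,n,k,a=2.0,b=0):
    im=cv2.imread(src)
    x0,y0,x1,y1=r
    c=cv2.resize(im[y0:y1,x0:x1],None,fx=k,fy=k,interpolation=cv2.INTER_CUBIC)
    c=cv2.convertScaleAbs(np.clip(c.astype(float)*a+b,0,255))
    for x in range((x0+9)//10*10,x1,10):
        cv2.line(c,((x-x0)*k,0),((x-x0)*k,10),(0,255,255),1)
        cv2.putText(c,str(x),((x-x0)*k-12,22),0,.4,(0,0,255),1)
    for y in range((y0+9)//10*10,y1,10):
        cv2.line(c,(0,(y-y0)*k),(10,(y-y0)*k),(0,255,255),1)
        cv2.putText(c,str(y),(12,(y-y0)*k+4),0,.4,(0,0,255),1)
    cv2.imwrite(n,c)
def cam(n):
    from cell import bot
    p=bot.camera_params(n); return p["camera_matrix"],p["pose"]
def ray(C,uv,z):
    K,T=C
    d=np.array([(uv[0]-K[0,2])/K[0,0],-(uv[1]-K[1,2])/K[1,1],-1.])
    d=T[:3,:3]@d; o=T[:3,3]
    return o+d*(z-o[2])/d[2]
def proj(C,P):
    K,T=C
    q=(np.atleast_2d(P)-T[:3,3])@T[:3,:3]
    return np.c_[K[0,2]+K[0,0]*q[:,0]/-q[:,2],K[1,2]-K[1,1]*q[:,1]/-q[:,2]]
E
python3 - <<'E'
from h import *
crop("pics/top0.png",(340,145,395,210),"pics/cam.png",9,3.5,-330)
crop("pics/scene0.png",(220,170,340,290),"pics/sc.png",5,2.0,0)
C=cam("top")
# tray corners
t=[ray(C,p,.047) for p in [(92.75,158.75),(213,148.75),(222,267),(100.5,277.5)]]
t=np.array(t);print(t[:,:2],t.mean(0))
print([np.linalg.norm(t[i]-t[i-1]) for i in range(4)],[np.degrees(np.arctan2(*(t[i]-t[i-1])[[1,0]])) for i in range(4)])
print("seam",ray(C,(155.75,212.75),.045))
for n,u,z in [("zoomtop",(292.4,240),.084),("primetop",(289,178.5),.06),("batt",(0,0),.06)]: print(n,ray(C,u,z))
E
```

```text
[[0.63024183 0.34856371]
 [0.65750037 0.06405382]
 [0.37838897 0.0376647 ]
 [0.35073015 0.32148361]] [0.50421533 0.19294146 0.047     ]
[np.float64(0.2808204259467721), np.float64(0.2858127167343738), np.float64(0.2803561335091859), np.float64(0.28516343836901553)] [np.float64(5.533751088654383), np.float64(-84.52726625685824), np.float64(-174.5989167790987), np.float64(95.56603267825628)]
seam [0.50394529 0.19654592 0.045     ]
zoomtop [ 0.4436363  -0.12593813  0.084     ]
primetop [ 0.58722802 -0.11698746  0.06      ]
batt [1.00717279 0.57736396 0.06      ]
```

View pics/cam.png

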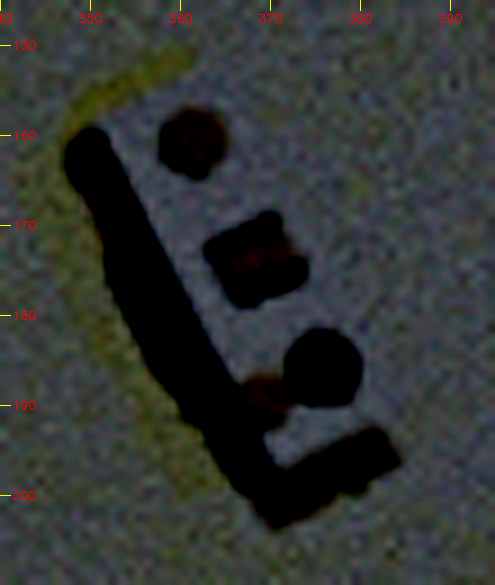

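View pics/sc.png

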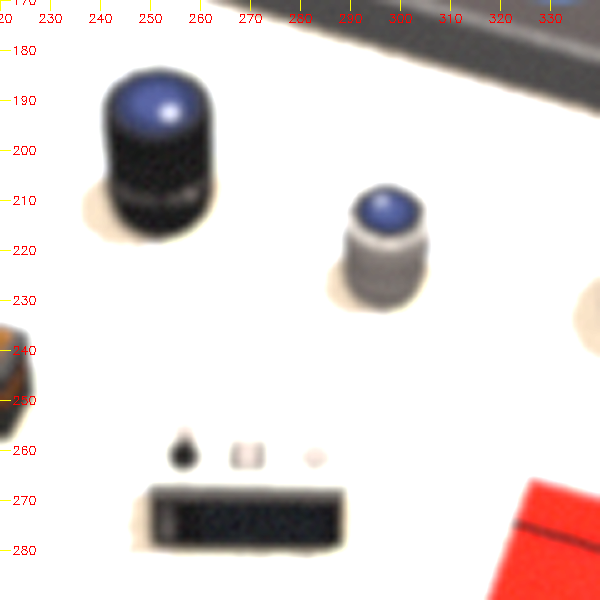

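```bash
cat > ov.py <<'E'
from h import *
tray=[.504,.1955,np.radians(5.5)]
objs=dict(zoom=[.4436,-.126,0],prime=[.5872,-.117,0],camera=[.588,-.255,np.radians(27)],battery=[.42,-.265,np.radians(5)])
def xf(p,P):
    c,s=np.cos(p[2]),np.sin(p[2]); P=np.atleast_2d(P).astype(float)
    return np.c_[p[0]+c*P[:,0]-s*P[:,1],p[1]+s*P[:,0]+c*P[:,1],P[:,2]]
def circ(r,z,cx=0,cy=0):
    a=np.linspace(0,2*np.pi,60); return np.c_[cx+r*np.cos(a),cy+r*np.sin(a),0*a+z]
def rect(x0,x1,y0,y1,z): return np.array([[x0,y0,z],[x1,y0,z],[x1,y1,z],[x0,y1,z],[x0,y0,z]])
def shapes():
    S=[]
    d=.0685
    # top view: zoom = lower-left(-x,+y), prime=(+x,-y), camera=(+x,+y), battery=(-x,-y)
    for z in (.02,.045):
        S+= [xf(tray,circ(.04,z,-d,d)),xf(tray,circ(.032,z,d,-d))]
        S+= [xf(tray,rect(d-.059,d+.059,d-.029,d+.029,z)),xf(tray,rect(-d-.042,-d+.042,-d-.026,-d+.026,z))]
    S.append(xf(tray,rect(-.1365,.1365,-.1365,.1365,.045)))
    for z in (0,.084): S.append(xf(objs['zoom'],circ(.033,z)))
    for z in (0,.06): S.append(xf(objs['prime'],circ(.025,z)))
    for z in (0,.062): S.append(xf(objs['camera'],rect(-.052,.052,-.022,.018,z)))
    for z in (0,.06): S.append(xf(objs['battery'],rect(-.035,.035,-.019,.019,z)))
    return S
def overlay(name,src,r,out,k,a=2.0):
    C=cam(name); im=cv2.imread(src); x0,y0,x1,y1=r
    c=cv2.resize(im[y0:y1,x0:x1],None,fx=k,fy=k,interpolation=cv2.INTER_CUBIC)
    c=cv2.convertScaleAbs(c,alpha=a)
    for P in shapes():
        q=(proj(C,P)+.5-[x0,y0])*k
        cv2.polylines(c,[np.round(q).astype(np.int32)],False,(0,255,0) if P[0,2]>.021 else (255,0,255),1)
    cv2.imwrite(out,c)
E
python3 - <<'E'
from ov import *
C=cam("top"); S=cam("scene")
A=ray(C,(352,159.5),.062);B=ray(C,(370.8,196.8),.062)
print("cam front top",A,B,np.linalg.norm(A-B),np.degrees(np.arctan2(*(A-B)[[1,0]])))
A=ray(S,(250.2,279.8),0);B=ray(S,(288.6,279.2),0)
print("cam back bottom",A,B,np.linalg.norm(A-B),np.degrees(np.arctan2(*(B-A)[[1,0]])))
b=np.array([ray(C,(265+x/5,150+y/5),.06) for x,y in [(478,425),(550,420),(570,560),(493,572)]])
print(b,b.mean(0),np.degrees(np.arctan2(*(b[0]-b[3])[[1,0]])),np.degrees(np.arctan2(*(b[1]-b[2])[[1,0]])))
objs['battery'][:2]=b.mean(0)[:2]
overlay("top","pics/top0.png",(85,140,235,285),"pics/o1.png",4)
overlay("top","pics/top0.png",(270,150,400,275),"pics/o2.png",4)
overlay("scene","pics/scene0.png",(190,100,380,290),"pics/o3.png",3)
E
```

```text
cam front top [ 0.63349947 -0.26422106  0.062     ] [ 0.54630121 -0.30848366  0.062     ] 0.09778913451175708 26.91274865700229
cam back bottom [ 0.56262325 -0.34065793  0.        ] [ 0.6513926  -0.29033697  0.        ] 0.10204016681983542 29.54773774330516
[[ 0.45694267 -0.28520655  0.06      ]
 [ 0.45965317 -0.3187632   0.06      ]
 [ 0.39480022 -0.32814707  0.06      ]
 [ 0.38884607 -0.29237491  0.06      ]] [ 0.42506053 -0.30612293  0.06      ] 6.009247953550821 8.233241432917781
```

View pics/o1.png

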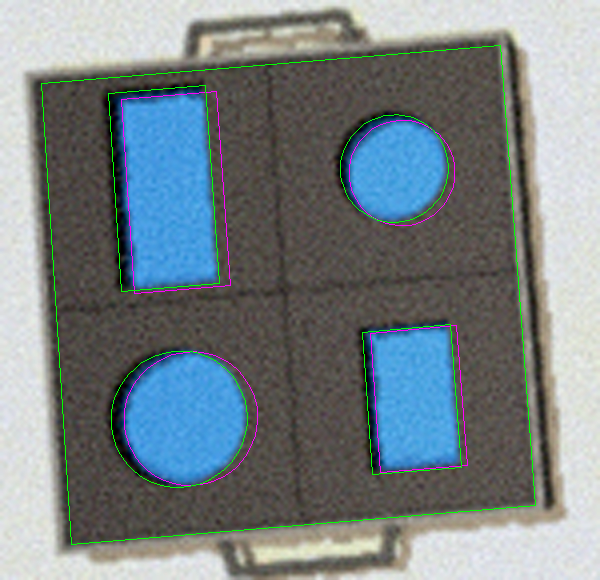

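View pics/o2.png

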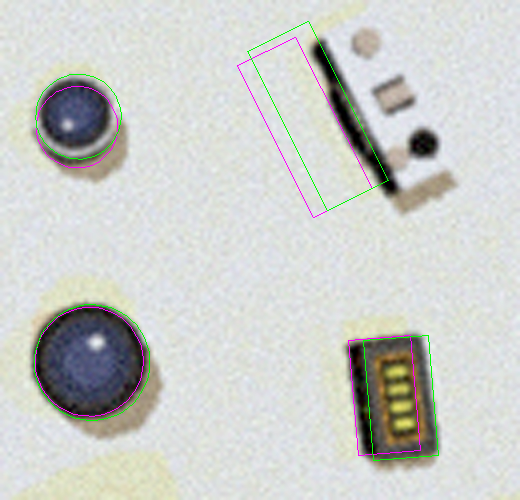

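View pics/o3.png

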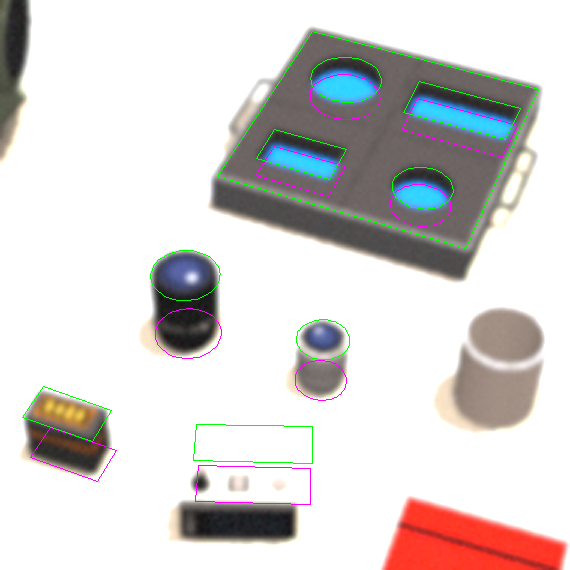

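```bash
sed -i 's/^objs=.*/objs=dict(zoom=[.4436,-.126,0],prime=[.587,-.117,0],camera=[.5975,-.299,np.radians(28)],battery=[.425,-.306,np.radians(6.5)])/' ov.py; python3 - <<'E'
from ov import *
overlay("top","pics/top0.png",(335,145,395,275),"pics/o4.png",6,1.6)
overlay("scene","pics/scene0.png",(190,210,300,290),"pics/o5.png",6,1.4)
a=cv2.imread("pics/o4.png")[:, :];b=cv2.imread("pics/o5.png")[:,:440]
b=b[:600]; a=a[:600]
h=max(a.shape[0],b.shape[0]); f=lambda m:cv2.copyMakeBorder(m,0,h-m.shape[0],0,0,cv2.BORDER_CONSTANT)
b=cv2.imread("pics/o5.png"); cv2.imwrite("pics/o4.png",a)
E
```

```text
(no output)
```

View pics/o4.png

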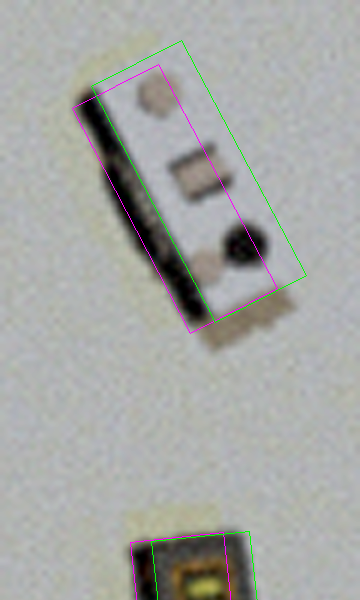

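View pics/o5.png

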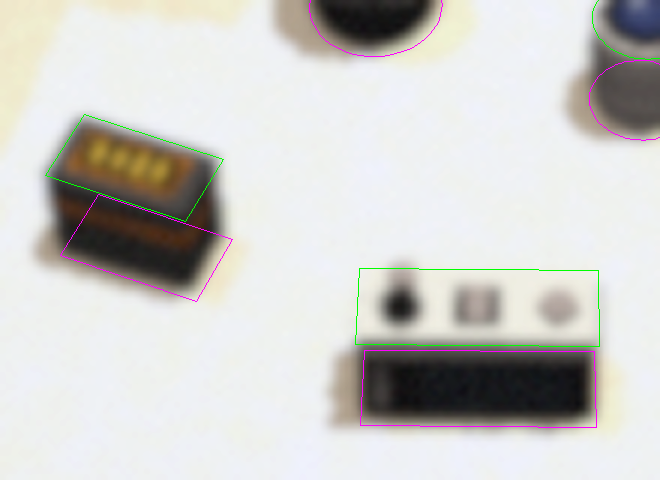

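```bash
cat > plan.py <<'E'
from ov import *
from cell import bot
from scipy.spatial.transform import Rotation as R
W={}
d=.0685
for n,(a,b) in dict(zoom=(-d,d),prime=(d,-d),camera=(d,d),battery=(-d,-d)).items(): W[n]=xf(tray,[a,b,.02])[0]
def rel(xyz,yaw=None):
    s=bot.get_state(); q=s['orientation']; M=R.from_quat([q[1],q[2],q[3],q[0]])
    dl=M.inv().apply(np.array(xyz)-s['tcp_pos'])*100
    x=M.as_matrix()[:,0]; y0=np.degrees(np.arctan2(x[1],x[0]))
    print("t",round(s['time'],2),"tcp",s['tcp_pos'].round(4),"yaw",y0.round(2),"open",round(s['opening'],4),"F",s['ft_force'].round(1),"q",s['qpos'].round(2))
    print("delta cm",dl.round(2), "" if yaw is None else ("rotz rad",round(-np.radians(yaw-y0),4)), "tilt", (M.as_matrix()[:2,2]).round(4))
E
python3 -c "
from plan import *
print(W)
rel((.4436,-.126,.20))"
```

```text
{'zoom': array([0.42924993, 0.25711921, 0.02      ]), 'prime': array([0.57875007, 0.13388079, 0.02      ]), 'camera': array([0.56561921, 0.27025007, 0.02      ]), 'battery': array([0.44238079, 0.12074993, 0.02      ])}
t 0.1 tcp [ 0.2104 -0.5347  0.2132] yaw 21.48 open 0.0909 F [-0.4  0.2  0.1] q [-1.22  0.32  1.57  0.    1.26 -0.02]
delta cm [ 36.67 -29.49   1.37]  tilt [-0.0005  0.0015]
```

apply_moves:
  moves:
    - {"rotation": [0,0,0],"delta_pos": [1,-0.8,0],"grip": 0}
    - {"rotation": [0,0,0],"delta_pos": [2,-1.6,0],"grip": 0}
    - {"rotation": [0,0,0],"delta_pos": [2.3,-1.85,0],"grip": 0}
    - {"rotation": [0,0,0],"delta_pos": [2.3,-1.85,0],"grip": 0}
    - {"rotation": [0,0,0],"delta_pos": [2.3,-1.85,0],"grip": 0}
    - {"rotation": [0,0,0],"delta_pos": [2.3,-1.85,0],"grip": 0}
    - {"rotation": [0,0,0],"delta_pos": [2.3,-1.85,0],"grip": 0}
    - {"rotation": [0,0,0],"delta_pos": [2.3,-1.85,0],"grip": 0}
    - {"rotation": [0,0,0],"delta_pos": [2.3,-1.85,0],"grip": 0}
    - {"rotation": [0,0,0],"delta_pos": [2.3,-1.85,0],"grip": 0}
    - {"rotation": [0,0,0],"delta_pos": [2.3,-1.85,0],"grip": 0}
    - {"rotation": [0,0,0],"delta_pos": [2.3,-1.85,0],"grip": 0}
    - {"rotation": [0,0,0],"delta_pos": [2.3,-1.85,0],"grip": 0}
    - {"rotation": [0,0,0],"delta_pos": [2.3,-1.85,0],"grip": 0}
    - {"rotation": [0,0,0],"delta_pos": [2.3,-1.85,0],"grip": 0}
    - {"rotation": [0,0,0],"delta_pos": [2.3,-1.85,0],"grip": 0}
    - {"rotation": [0,0,0],"delta_pos": [1.5,-1.2,0],"grip": 0}
    - {"rotation": [0,0,0],"delta_pos": [0,0,0],"grip": 0}

```text
time: 1.6
tcp_pos: [0.4449, -0.1228, 0.2137]
orientation: [-0.001, 0.982, 0.188, 0.0]
ft_force: [-0.0, 0.0, -0.4]
opening: 0.0912
```

```bash
python3 -c "
from plan import *
im=bot.get_image('top'); cv2.imwrite('pics/t1.png',im[:,:,::-1]);crop('pics/t1.png',(230,160,370,300),'pics/t1c.png',4)
im=bot.get_image('scene'); cv2.imwrite('pics/s1.png',im[:,:,::-1])
rel((.4436,-.126,.038))"
```

```text
t 1.7 tcp [ 0.4436 -0.1254  0.2137] yaw 21.6 open 0.091 F [0.5 0.3 0.2] q [-0.3   0.14  1.81 -0.    1.19  0.89]
delta cm [-0.    0.06 17.57]  tilt [-0.0009 -0.0002]
```

View pics/s1.png

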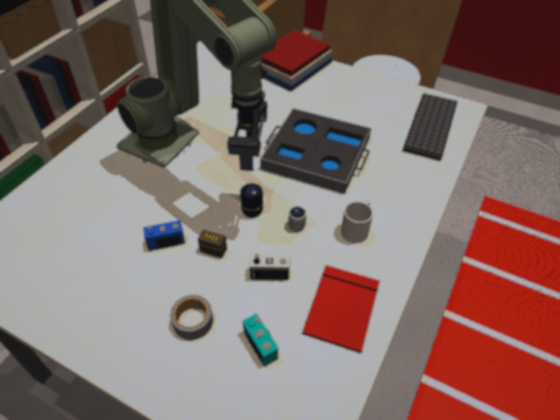

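The scene view shows the gripper hovering over the zoom lens (251,198); the state says it's on target. Descending.

apply_moves:
  moves:
    - {"rotation": [0,0,0],"delta_pos": [0,0,1.5],"grip": 0}
    - {"rotation": [0,0,0],"delta_pos": [0,0,2],"grip": 0}
    - {"rotation": [0,0,0],"delta_pos": [0,0,2],"grip": 0}
    - {"rotation": [0,0,0],"delta_pos": [0,0,2],"grip": 0}
    - {"rotation": [0,0,0],"delta_pos": [0,0,2],"grip": 0}
    - {"rotation": [0,0,0],"delta_pos": [0,0,1],"grip": 0}
    - {"rotation": [0,0,0],"delta_pos": [0,0,0.5],"grip": 0}
    - {"rotation": [0,0,0],"delta_pos": [0,0,0],"grip": 0}

```text
time: 2.37
tcp_pos: [0.4427, -0.1267, 0.103]
orientation: [-0.0, 0.983, 0.186, -0.001]
ft_force: [-1.0, 1.2, 0.2]
opening: 0.0912
```

```bash
python3 -c "
from plan import *
im=bot.get_image('scene'); cv2.imwrite('pics/s2.png',im[:,:,::-1]);crop('pics/s2.png',(200,110,310,240),'pics/s2c.png',4)
im=bot.get_image('top'); cv2.imwrite('pics/t2.png',im[:,:,::-1]);crop('pics/t2.png',(230,170,370,300),'pics/t2c.png',4)
rel((.4436,-.126,.038))
a,b=cv2.imread('pics/s2c.png'),cv2.imread('pics/t2c.png');a=cv2.resize(a,(360,440));b=cv2.resize(b,(430,440));cv2.imwrite('pics/st2.png',np.hstack([a,b]))"
```

```text
t 2.47 tcp [ 0.4442 -0.1268  0.1045] yaw 21.42 open 0.0912 F [-0.4 -0.6  0.2] q [-0.3   0.25  1.98 -0.    0.92  0.89]
delta cm [-0.03 -0.1   6.65]  tilt [ 0.0009 -0.0005]
```

View pics/st2.png

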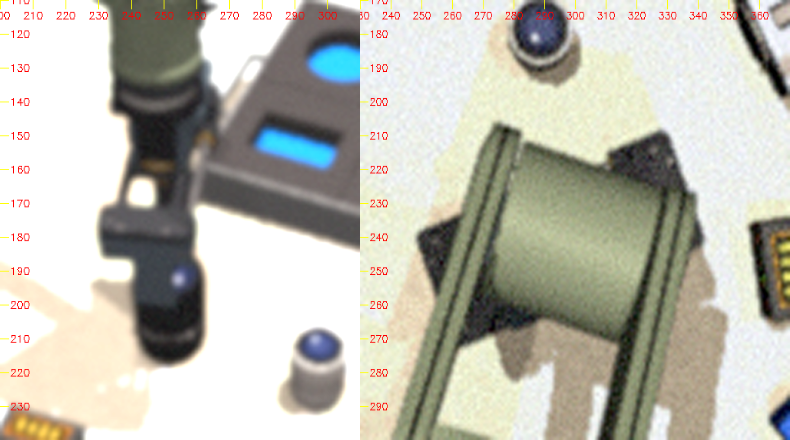

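Side view shows the near finger in front of the lens, roughly centred; nothing is touching. Continuing down and gripping.

apply_moves:
  moves:
    - {"rotation": [0,0,0],"delta_pos": [0,0,0.8],"grip": 0}
    - {"rotation": [0,0,0],"delta_pos": [0,0,0.8],"grip": 0}
    - {"rotation": [0,0,0],"delta_pos": [0,0,1],"grip": 0}
    - {"rotation": [0,0,0],"delta_pos": [0,0,1],"grip": 0}
    - {"rotation": [0,0,0],"delta_pos": [0,0,1],"grip": 0}
    - {"rotation": [0,0,0],"delta_pos": [0,0,1],"grip": 0}
    - {"rotation": [0,0,0],"delta_pos": [0,0,0.7],"grip": 0}
    - {"rotation": [0,0,0],"delta_pos": [0,0,0.3],"grip": 0}
    - {"rotation": [0,0,0],"delta_pos": [0,0,0],"grip": 0}
    - {"rotation": [0,0,0],"delta_pos": [0,0,0],"grip": 100}
    - {"rotation": [0,0,0],"delta_pos": [0,0,0],"grip": 100}
    - {"rotation": [0,0,0],"delta_pos": [0,0,0],"grip": 160}
    - {"rotation": [0,0,0],"delta_pos": [0,0,0],"grip": 160}
    - {"rotation": [0,0,0],"delta_pos": [0,0,0],"grip": 255}
    - {"rotation": [0,0,0],"delta_pos": [0,0,0],"grip": 255}
    - {"rotation": [0,0,0],"delta_pos": [0,0,0],"grip": 255}
  force: 25

```text
time: 3.8
tcp_pos: [0.4439, -0.1258, 0.0383]
orientation: [-0.0, 0.983, 0.186, 0.0]
ft_force: [-1.5, 3.9, 5.8]
opening: 0.0653
```

```bash
python3 -c "
from plan import *
rel((.4436,-.126,.038));rel((*W['zoom'][:2],.2))"
```

```text
t 3.8 tcp [ 0.4439 -0.1258  0.0383] yaw 21.45 open 0.0653 F [-1.5  3.9  5.8] q [-0.3   0.34  2.06  0.    0.74  0.89]
delta cm [-0.04  0.01  0.03]  tilt [-0.0001  0.0006]
t 3.8 tcp [ 0.4439 -0.1258  0.0383] yaw 21.45 open 0.0653 F [-1.5  3.9  5.8] q [-0.3   0.34  2.06  0.    0.74  0.89]
delta cm [ 12.64 -36.19 -16.15]  tilt [-0.0001  0.0006]
```

apply_moves:
  moves:
    - {"rotation": [0,0,0],"delta_pos": [0,0,-0.5],"grip": 255}
    - {"rotation": [0,0,0],"delta_pos": [0,0,-1],"grip": 255}
    - {"rotation": [0,0,0],"delta_pos": [0,0,-2],"grip": 255}
    - {"rotation": [0,0,0],"delta_pos": [0,0,-2],"grip": 255}
    - {"rotation": [0,0,0],"delta_pos": [0,0,-2],"grip": 255}
    - {"rotation": [0,0,0],"delta_pos": [0,0,-2],"grip": 255}
    - {"rotation": [0,0,0],"delta_pos": [0,0,-1],"grip": 255}
    - {"rotation": [0,0,0],"delta_pos": [0,0,-0.5],"grip": 255}
    - {"rotation": [0,0,0],"delta_pos": [0,0,0],"grip": 255}

```text
time: 4.55
tcp_pos: [0.4443, -0.1266, 0.1485]
orientation: [0.001, 0.982, 0.186, 0.001]
ft_force: [0.8, -0.1, -3.6]
opening: 0.0651
```

apply_moves:
  moves:
    - {"rotation": [0,0,0],"delta_pos": [0.35,-1,0],"grip": 255}
    - {"rotation": [0,0,0],"delta_pos": [0.7,-2,0],"grip": 255}
    - {"rotation": [0,0,0],"delta_pos": [0.8,-2.3,0],"grip": 255}
    - {"rotation": [0,0,0],"delta_pos": [0.8,-2.3,0],"grip": 255}
    - {"rotation": [0,0,0],"delta_pos": [0.8,-2.3,0],"grip": 255}
    - {"rotation": [0,0,0],"delta_pos": [0.8,-2.3,0],"grip": 255}
    - {"rotation": [0,0,0],"delta_pos": [0.8,-2.3,0],"grip": 255}
    - {"rotation": [0,0,0],"delta_pos": [0.8,-2.3,0],"grip": 255}
    - {"rotation": [0,0,0],"delta_pos": [0.8,-2.3,0],"grip": 255}
    - {"rotation": [0,0,0],"delta_pos": [0.8,-2.3,0],"grip": 255}
    - {"rotation": [0,0,0],"delta_pos": [0.8,-2.3,0],"grip": 255}
    - {"rotation": [0,0,0],"delta_pos": [0.8,-2.3,0],"grip": 255}
    - {"rotation": [0,0,0],"delta_pos": [0.8,-2.3,0],"grip": 255}
    - {"rotation": [0,0,0],"delta_pos": [0.8,-2.3,0],"grip": 255}
    - {"rotation": [0,0,0],"delta_pos": [0.8,-2.3,0],"grip": 255}
    - {"rotation": [0,0,0],"delta_pos": [0.75,-2,0],"grip": 255}
    - {"rotation": [0,0,0],"delta_pos": [0.4,-1.2,0],"grip": 255}
    - {"rotation": [0,0,0],"delta_pos": [0,0,0],"grip": 255}
    - {"rotation": [0,0,0],"delta_pos": [0,0,0],"grip": 255}

```text
time: 6.13
tcp_pos: [0.4282, 0.2556, 0.1468]
orientation: [0.001, 0.982, 0.187, -0.001]
ft_force: [0.5, -0.0, -4.5]
opening: 0.0652
```

```bash
python3 -c "
from plan import *
im=bot.get_image('scene'); cv2.imwrite('pics/s3.png',im[:,:,::-1]);crop('pics/s3.png',(220,50,400,200),'pics/s3c.png',4)
rel((*W['zoom'][:2],.059))"
```

```text
t 6.18 tcp [0.4283 0.255  0.1471] yaw 21.51 open 0.0651 F [-0.2 -0.1 -4.5] q [ 0.51  0.26  1.84 -0.    1.05  1.71]
delta cm [ 0.19 -0.17  8.8 ]  tilt [-0.0019 -0.002 ]
```

View pics/s3c.png

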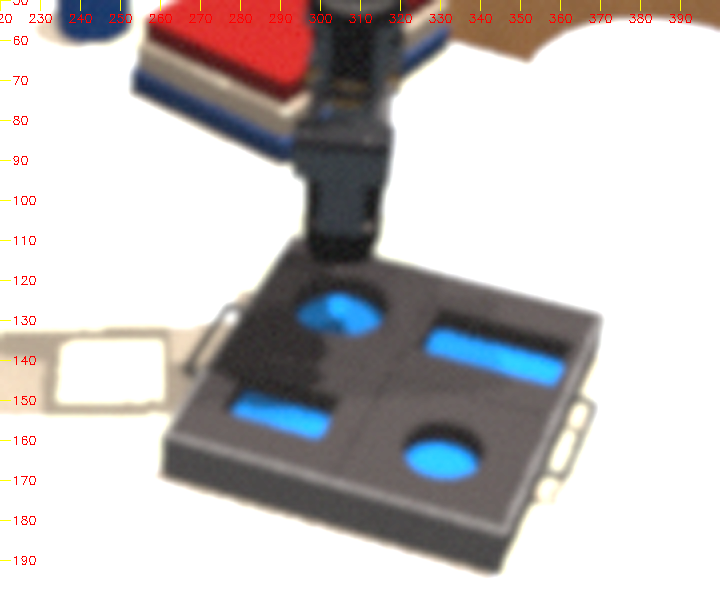

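The lens hangs over the round cut-out, which shows at about (303,127).

apply_moves:
  moves:
    - {"rotation": [0,0,0],"delta_pos": [0.15,-0.15,1],"grip": 255}
    - {"rotation": [0,0,0],"delta_pos": [0,0,1.5],"grip": 255}
    - {"rotation": [0,0,0],"delta_pos": [0,0,1.5],"grip": 255}
    - {"rotation": [0,0,0],"delta_pos": [0,0,1],"grip": 255}
    - {"rotation": [0,0,0],"delta_pos": [0,0,0.5],"grip": 255}
    - {"rotation": [0,0,0],"delta_pos": [0,0,0],"grip": 255}
    - {"rotation": [0,0,0],"delta_pos": [0,0,0],"grip": 255}

```text
time: 6.77
tcp_pos: [0.4302, 0.2575, 0.0929]
orientation: [0.0, 0.983, 0.186, 0.0]
ft_force: [0.9, 0.6, -3.4]
opening: 0.0651
```

```bash
python3 -c "
from plan import *
im=bot.get_image('scene'); cv2.imwrite('pics/s4.png',im[:,:,::-1]);crop('pics/s4.png',(260,60,360,180),'pics/s4c.png',5)
rel((*W['zoom'][:2],.059))"
```

```text
t 6.82 tcp [0.4306 0.2578 0.0934] yaw 21.45 open 0.0651 F [-0.1 -0.7 -3.7] q [ 0.52  0.32  1.9  -0.    0.92  1.71]
delta cm [-0.15  0.02  3.44]  tilt [0.0011 0.0005]
```

View pics/s4c.png

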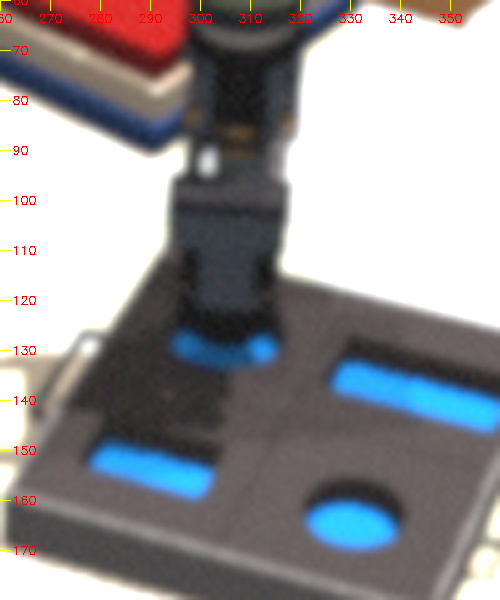

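apply_moves:
  moves:
    - {"rotation": [0,0,0],"delta_pos": [-0.1,0,0.5],"grip": 255}
    - {"rotation": [0,0,0],"delta_pos": [0,0,0.7],"grip": 255}
    - {"rotation": [0,0,0],"delta_pos": [0,0,0.7],"grip": 255}
    - {"rotation": [0,0,0],"delta_pos": [0,0,0.6],"grip": 255}
    - {"rotation": [0,0,0],"delta_pos": [0,0,0.4],"grip": 255}
    - {"rotation": [0,0,0],"delta_pos": [0,0,0.2],"grip": 255}
    - {"rotation": [0,0,0],"delta_pos": [0,0,0.1],"grip": 255}
    - {"rotation": [0,0,0],"delta_pos": [0,0,0],"grip": 255}
    - {"rotation": [0,0,0],"delta_pos": [0,0,0],"grip": 255}

```text
time: 7.57
tcp_pos: [0.4292, 0.2575, 0.061]
orientation: [0.0, 0.982, 0.186, 0.0]
ft_force: [0.2, 0.2, -4.5]
opening: 0.0647
```

apply_moves:
  moves:
    - {"rotation": [0,0,0],"delta_pos": [0,0,0.1],"grip": 255}
    - {"rotation": [0,0,0],"delta_pos": [0,0,0],"grip": 255}

```text
time: 7.73
tcp_pos: [0.4292, 0.2575, 0.06]
orientation: [-0.0, 0.982, 0.186, 0.0]
ft_force: [-0.2, -0.2, -4.9]
opening: 0.0646
```

apply_moves:
  moves:
    - {"rotation": [0,0,0],"delta_pos": [0,0,0.1],"grip": 255}
    - {"rotation": [0,0,0],"delta_pos": [0,0,0],"grip": 255}

```text
time: 7.9
tcp_pos: [0.429, 0.2574, 0.0589]
orientation: [0.0, 0.982, 0.186, -0.0]
ft_force: [-0.1, 0.3, -5.5]
opening: 0.065
```

apply_moves:
  moves:
    - {"rotation": [0,0,0],"delta_pos": [0,0,0.07],"grip": 255}
    - {"rotation": [0,0,0],"delta_pos": [0,0,0],"grip": 255}

```text
time: 8.07
tcp_pos: [0.4292, 0.2575, 0.0584]
orientation: [0.0, 0.982, 0.186, 0.0]
ft_force: [-0.7, -0.1, -3.2]
opening: 0.0649
```

apply_moves:
  moves:
    - {"rotation": [0,0,0],"delta_pos": [0,0,0.05],"grip": 255}
    - {"rotation": [0,0,0],"delta_pos": [0,0,0],"grip": 255}

```text
time: 8.23
tcp_pos: [0.4292, 0.2575, 0.0583]
orientation: [-0.0, 0.982, 0.186, 0.0]
ft_force: [-1.5, -1.6, 3.6]
opening: 0.0649
```

Contact with the floor is felt, at the height expected. Release and rise.

apply_moves:
  moves:
    - {"rotation": [0,0,0],"delta_pos": [0,0,0],"grip": 60}
    - {"rotation": [0,0,0],"delta_pos": [0,0,0],"grip": 30}
    - {"rotation": [0,0,0],"delta_pos": [0,0,0],"grip": 0}
    - {"rotation": [0,0,0],"delta_pos": [0,0,0],"grip": 0}
    - {"rotation": [0,0,0],"delta_pos": [0,0,0],"grip": 0}
    - {"rotation": [0,0,0],"delta_pos": [0,0,0],"grip": 0}
    - {"rotation": [0,0,0],"delta_pos": [0,0,-0.5],"grip": 0}
    - {"rotation": [0,0,0],"delta_pos": [0,0,-1],"grip": 0}
    - {"rotation": [0,0,0],"delta_pos": [0,0,-1.5],"grip": 0}
    - {"rotation": [0,0,0],"delta_pos": [0,0,-2],"grip": 0}
    - {"rotation": [0,0,0],"delta_pos": [0,0,-2.5],"grip": 0}
    - {"rotation": [0,0,0],"delta_pos": [0,0,-2.5],"grip": 0}
    - {"rotation": [0,0,0],"delta_pos": [0,0,-2],"grip": 0}
    - {"rotation": [0,0,0],"delta_pos": [0,0,-1],"grip": 0}
    - {"rotation": [0,0,0],"delta_pos": [0,0,0],"grip": 0}

```text
time: 9.48
tcp_pos: [0.4304, 0.2582, 0.1907]
orientation: [-0.001, 0.982, 0.186, 0.003]
ft_force: [0.5, 0.8, -0.9]
opening: 0.0911
```

```bash
python3 -c "
from plan import *
im=bot.get_image('scene'); cv2.imwrite('pics/s5.png',im[:,:,::-1]);crop('pics/s5.png',(220,60,370,200),'pics/s5c.png',4)
rel((.587,-.117,.18))"
```

```text
t 9.53 tcp [0.4294 0.2576 0.1888] yaw 21.47 open 0.0912 F [-0.5  0.4 -0.9] q [ 0.52  0.22  1.77 -0.    1.15  1.71]
delta cm [ 0.95 40.63  0.87]  tilt [0.0022 0.0012]
```

View pics/s5c.png

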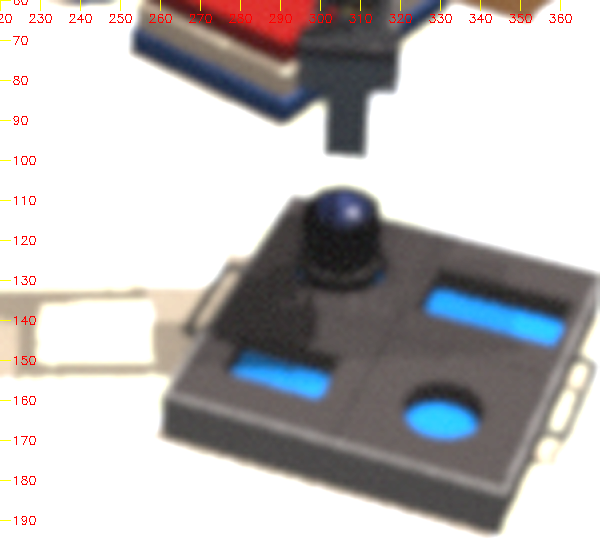

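The zoom lens stands seated in its cut-out at (305,125). Now the prime lens.

apply_moves:
  moves:
    - {"rotation": [0,0,0],"delta_pos": [0,1.2,0],"grip": 0}
    - {"rotation": [0,0,0],"delta_pos": [0,2.3,0],"grip": 0}
    - {"rotation": [0,0,0],"delta_pos": [0.1,2.5,0],"grip": 0}
    - {"rotation": [0,0,0],"delta_pos": [0.1,2.5,0],"grip": 0}
    - {"rotation": [0,0,0],"delta_pos": [0.1,2.5,0],"grip": 0}
    - {"rotation": [0,0,0],"delta_pos": [0.1,2.5,0],"grip": 0}
    - {"rotation": [0,0,0],"delta_pos": [0.1,2.5,0],"grip": 0}
    - {"rotation": [0,0,0],"delta_pos": [0.1,2.5,0],"grip": 0}
    - {"rotation": [0,0,0],"delta_pos": [0.1,2.5,0],"grip": 0}
    - {"rotation": [0,0,0],"delta_pos": [0.1,2.5,0],"grip": 0}
    - {"rotation": [0,0,0],"delta_pos": [0.1,2.5,0],"grip": 0}
    - {"rotation": [0,0,0],"delta_pos": [0,2.5,0],"grip": 0}
    - {"rotation": [0,0,0],"delta_pos": [0,2.5,0],"grip": 0}
    - {"rotation": [0,0,0],"delta_pos": [0,2.5,0],"grip": 0}
    - {"rotation": [0,0,0],"delta_pos": [0,2.5,0],"grip": 0}
    - {"rotation": [0,0,0],"delta_pos": [0,2.3,0],"grip": 0}
    - {"rotation": [0,0,0],"delta_pos": [0,1.8,0],"grip": 0}
    - {"rotation": [0,0,0],"delta_pos": [0,0.5,0],"grip": 0}
    - {"rotation": [0,0,0],"delta_pos": [0,0,0],"grip": 0}
    - {"rotation": [0,0,0],"delta_pos": [0,0,0],"grip": 0}

```text
time: 11.2
tcp_pos: [0.5851, -0.1169, 0.1865]
orientation: [-0.001, 0.983, 0.186, -0.001]
ft_force: [0.1, 0.8, 0.1]
opening: 0.0911
```

```bash
python3 -c "
from plan import *
rel((.587,-.117,.033))"
```

```text
t 11.2 tcp [ 0.5851 -0.1169  0.1865] yaw 21.44 open 0.0911 F [0.1 0.8 0.1] q [-0.22  0.37  1.55  0.    1.22  0.98]
delta cm [ 0.21  0.11 15.35]  tilt [-0.0027  0.001 ]
```

apply_moves:
  moves:
    - {"rotation": [0,0,0],"delta_pos": [0.1,0.1,1.2],"grip": 0}
    - {"rotation": [0,0,0],"delta_pos": [0,0,2],"grip": 0}
    - {"rotation": [0,0,0],"delta_pos": [0,0,2],"grip": 0}
    - {"rotation": [0,0,0],"delta_pos": [0,0,2],"grip": 0}
    - {"rotation": [0,0,0],"delta_pos": [0,0,2],"grip": 0}
    - {"rotation": [0,0,0],"delta_pos": [0,0,1.5],"grip": 0}
    - {"rotation": [0,0,0],"delta_pos": [0,0,0.8],"grip": 0}
    - {"rotation": [0,0,0],"delta_pos": [0,0,0],"grip": 0}
    - {"rotation": [0,0,0],"delta_pos": [0,0,0],"grip": 0}

```text
time: 11.95
tcp_pos: [0.5873, -0.117, 0.0729]
orientation: [-0.0, 0.982, 0.187, -0.0]
ft_force: [0.0, -1.5, 0.1]
opening: 0.0915
```

```bash
python3 -c "
from plan import *
im=bot.get_image('scene'); cv2.imwrite('pics/s6.png',im[:,:,::-1]);crop('pics/s6.png',(230,110,390,250),'pics/s6c.png',4)
rel((.587,-.117,.033))"
```

```text
t 12.0 tcp [ 0.5879 -0.1173  0.0736] yaw 21.52 open 0.0911 F [ 0.1 -0.3 -0.2] q [-0.22  0.47  1.7   0.    0.97  0.98]
delta cm [-0.08 -0.06  4.06]  tilt [ 0.0015 -0.0003]
```

View pics/s6c.png

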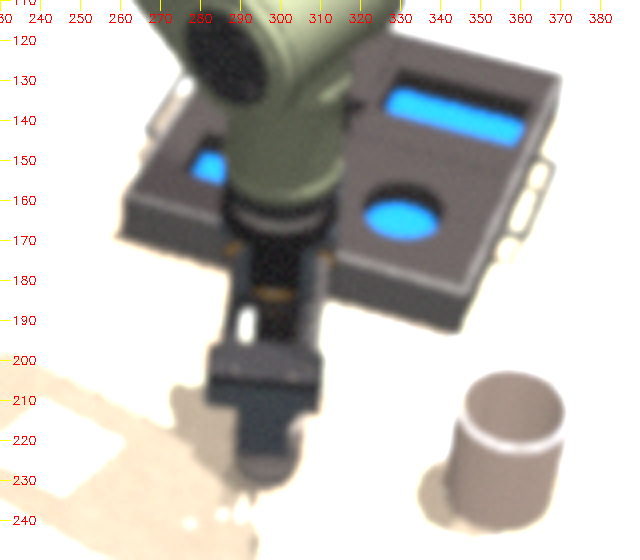

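The near finger is centred on the prime lens at (297,225), and the mug is well clear.

apply_moves:
  moves:
    - {"rotation": [0,0,0],"delta_pos": [0,0,0.7],"grip": 0}
    - {"rotation": [0,0,0],"delta_pos": [0,0,1],"grip": 0}
    - {"rotation": [0,0,0],"delta_pos": [0,0,1],"grip": 0}
    - {"rotation": [0,0,0],"delta_pos": [0,0,0.8],"grip": 0}
    - {"rotation": [0,0,0],"delta_pos": [0,0,0.5],"grip": 0}
    - {"rotation": [0,0,0],"delta_pos": [0,0,0],"grip": 0}
    - {"rotation": [0,0,0],"delta_pos": [0,0,0],"grip": 100}
    - {"rotation": [0,0,0],"delta_pos": [0,0,0],"grip": 100}
    - {"rotation": [0,0,0],"delta_pos": [0,0,0],"grip": 150}
    - {"rotation": [0,0,0],"delta_pos": [0,0,0],"grip": 150}
    - {"rotation": [0,0,0],"delta_pos": [0,0,0],"grip": 255}
    - {"rotation": [0,0,0],"delta_pos": [0,0,0],"grip": 255}
    - {"rotation": [0,0,0],"delta_pos": [0,0,0],"grip": 255}
    - {"rotation": [0,0,0],"delta_pos": [0,0,0],"grip": 255}
  force: 20

```text
time: 13.17
tcp_pos: [0.5872, -0.1174, 0.033]
orientation: [-0.0, 0.983, 0.186, -0.0]
ft_force: [-0.7, 2.3, 1.5]
opening: 0.0492
```

apply_moves:
  moves:
    - {"rotation": [0,0,0],"delta_pos": [0,0,-0.5],"grip": 255}
    - {"rotation": [0,0,0],"delta_pos": [0,0,-1],"grip": 255}
    - {"rotation": [0,0,0],"delta_pos": [0,0,-2],"grip": 255}
    - {"rotation": [0,0,0],"delta_pos": [0,0,-2],"grip": 255}
    - {"rotation": [0,0,0],"delta_pos": [0,0,-2],"grip": 255}
    - {"rotation": [0,0,0],"delta_pos": [0,0,-1.5],"grip": 255}
    - {"rotation": [0,0,0],"delta_pos": [0,0,-1],"grip": 255}
    - {"rotation": [0,0,0],"delta_pos": [0,0,0],"grip": 255}
    - {"rotation": [0,0,0],"delta_pos": [0,0,0],"grip": 255}

```text
time: 13.92
tcp_pos: [0.5873, -0.1178, 0.133]
orientation: [0.0, 0.982, 0.186, 0.0]
ft_force: [-1.0, -0.5, -2.7]
opening: 0.0497
```

```bash
python3 -c "
from plan import *
rel((*W['prime'][:2],.133))"
```

```text
t 13.92 tcp [ 0.5873 -0.1178  0.133 ] yaw 21.47 open 0.0497 F [-1.  -0.5 -2.7] q [-0.22  0.42  1.63 -0.    1.1   0.98]
delta cm [ 8.410e+00 -2.373e+01 -1.000e-02]  tilt [ 0.0006 -0.0003]
```

apply_moves:
  moves:
    - {"rotation": [0,0,0],"delta_pos": [0.4,-1.1,0],"grip": 255}
    - {"rotation": [0,0,0],"delta_pos": [0.7,-2,0],"grip": 255}
    - {"rotation": [0,0,0],"delta_pos": [0.8,-2.3,0],"grip": 255}
    - {"rotation": [0,0,0],"delta_pos": [0.8,-2.3,0],"grip": 255}
    - {"rotation": [0,0,0],"delta_pos": [0.8,-2.3,0],"grip": 255}
    - {"rotation": [0,0,0],"delta_pos": [0.8,-2.3,0],"grip": 255}
    - {"rotation": [0,0,0],"delta_pos": [0.8,-2.3,0],"grip": 255}
    - {"rotation": [0,0,0],"delta_pos": [0.8,-2.3,0],"grip": 255}
    - {"rotation": [0,0,0],"delta_pos": [0.8,-2.3,0],"grip": 255}
    - {"rotation": [0,0,0],"delta_pos": [0.8,-2.3,0],"grip": 255}
    - {"rotation": [0,0,0],"delta_pos": [0.6,-1.5,0],"grip": 255}
    - {"rotation": [0,0,0],"delta_pos": [0.3,-0.7,0],"grip": 255}
    - {"rotation": [0,0,0],"delta_pos": [0,0,0],"grip": 255}
    - {"rotation": [0,0,0],"delta_pos": [0,0,0],"grip": 255}
    - {"rotation": [0,0,0],"delta_pos": [0,0,0],"grip": 255}

```text
time: 15.17
tcp_pos: [0.5784, 0.1328, 0.1322]
orientation: [0.0, 0.983, 0.186, -0.001]
ft_force: [0.9, 0.7, -2.0]
opening: 0.0493
```

```bash
python3 -c "
from plan import *
im=bot.get_image('scene'); cv2.imwrite('pics/s7.png',im[:,:,::-1]);crop('pics/s7.png',(250,70,390,210),'pics/s7c.png',4)
rel((*W['prime'][:2],.053))"
```

```text
t 15.22 tcp [0.5786 0.1326 0.1324] yaw 21.42 open 0.0491 F [-0.8  0.3 -2.8] q [ 0.21  0.41  1.64 -0.    1.09  1.4 ]
delta cm [ 0.07 -0.11  7.94]  tilt [-0.0007 -0.0006]
```

View pics/s7c.png

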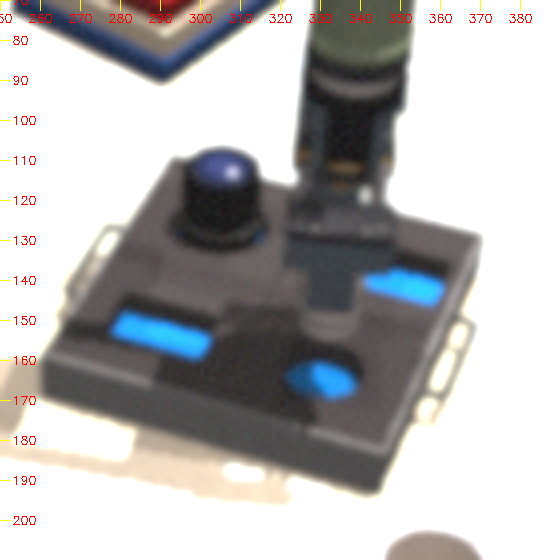

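The prime lens hangs over the small round cut-out. Lowering to just above the floor.

apply_moves:
  moves:
    - {"rotation": [0,0,0],"delta_pos": [0,-0.1,0.8],"grip": 255}
    - {"rotation": [0,0,0],"delta_pos": [0,0,1.5],"grip": 255}
    - {"rotation": [0,0,0],"delta_pos": [0,0,1.5],"grip": 255}
    - {"rotation": [0,0,0],"delta_pos": [0,0,1],"grip": 255}
    - {"rotation": [0,0,0],"delta_pos": [0,0,0.7],"grip": 255}
    - {"rotation": [0,0,0],"delta_pos": [0,0,0.6],"grip": 255}
    - {"rotation": [0,0,0],"delta_pos": [0,0,0.6],"grip": 255}
    - {"rotation": [0,0,0],"delta_pos": [0,0,0.5],"grip": 255}
    - {"rotation": [0,0,0],"delta_pos": [0,0,0.3],"grip": 255}
    - {"rotation": [0,0,0],"delta_pos": [0,0,0.1],"grip": 255}
    - {"rotation": [0,0,0],"delta_pos": [0,0,0],"grip": 255}
    - {"rotation": [0,0,0],"delta_pos": [0,0,0],"grip": 255}

```text
time: 16.22
tcp_pos: [0.5787, 0.1346, 0.057]
orientation: [0.0, 0.982, 0.186, 0.0]
ft_force: [-0.3, 0.4, -1.9]
opening: 0.0494
```

apply_moves:
  moves:
    - {"rotation": [0,0,0],"delta_pos": [0,0,0.1],"grip": 255}
    - {"rotation": [0,0,0],"delta_pos": [0,0,0.05],"grip": 255}
    - {"rotation": [0,0,0],"delta_pos": [0,0,0],"grip": 255}

```text
time: 16.47
tcp_pos: [0.5784, 0.1346, 0.0553]
orientation: [0.0, 0.982, 0.186, 0.0]
ft_force: [0.3, -0.4, -2.4]
opening: 0.0495
```

apply_moves:
  moves:
    - {"rotation": [0,0,0],"delta_pos": [0,0,0.07],"grip": 255}
    - {"rotation": [0,0,0],"delta_pos": [0,0,0],"grip": 255}

```text
time: 16.63
tcp_pos: [0.5784, 0.1346, 0.0545]
orientation: [0.0, 0.982, 0.186, 0.0]
ft_force: [0.4, 0.8, -3.0]
opening: 0.0495
```

apply_moves:
  moves:
    - {"rotation": [0,0,0],"delta_pos": [0,0,0.07],"grip": 255}
    - {"rotation": [0,0,0],"delta_pos": [0,0,0.03],"grip": 255}
    - {"rotation": [0,0,0],"delta_pos": [0,0,0],"grip": 255}

```text
time: 16.88
tcp_pos: [0.5783, 0.1346, 0.0534]
orientation: [0.0, 0.982, 0.186, -0.0]
ft_force: [0.4, 0.0, -2.5]
opening: 0.0492
```

apply_moves:
  moves:
    - {"rotation": [0,0,0],"delta_pos": [0,0,0.05],"grip": 255}
    - {"rotation": [0,0,0],"delta_pos": [0,0,0],"grip": 255}

```text
time: 17.05
tcp_pos: [0.5784, 0.1345, 0.053]
orientation: [0.0, 0.982, 0.186, 0.0]
ft_force: [-0.8, -0.6, -2.2]
opening: 0.0493
```

apply_moves:
  moves:
    - {"rotation": [0,0,0],"delta_pos": [0,0,0.05],"grip": 255}
    - {"rotation": [0,0,0],"delta_pos": [0,0,0],"grip": 255}

```text
time: 17.22
tcp_pos: [0.5785, 0.1346, 0.053]
orientation: [0.0, 0.982, 0.186, 0.0]
ft_force: [-0.8, 0.2, 1.7]
opening: 0.0492
```

apply_moves:
  moves:
    - {"rotation": [0,0,0],"delta_pos": [0,0,0],"grip": 100}
    - {"rotation": [0,0,0],"delta_pos": [0,0,0],"grip": 60}
    - {"rotation": [0,0,0],"delta_pos": [0,0,0],"grip": 0}
    - {"rotation": [0,0,0],"delta_pos": [0,0,0],"grip": 0}
    - {"rotation": [0,0,0],"delta_pos": [0,0,0],"grip": 0}
    - {"rotation": [0,0,0],"delta_pos": [0,0,0],"grip": 0}
    - {"rotation": [0,0,0],"delta_pos": [0,0,0],"grip": 0}
    - {"rotation": [0,0,0],"delta_pos": [0,0,-0.5],"grip": 0}
    - {"rotation": [0,0,0],"delta_pos": [0,0,-1],"grip": 0}
    - {"rotation": [0,0,0],"delta_pos": [0,0,-1.5],"grip": 0}
    - {"rotation": [0,0,0],"delta_pos": [0,0,-2],"grip": 0}
    - {"rotation": [0,0,0],"delta_pos": [0,0,-2.5],"grip": 0}
    - {"rotation": [0,0,0],"delta_pos": [0,0,-2.5],"grip": 0}
    - {"rotation": [0,0,0],"delta_pos": [0,0,-1.5],"grip": 0}
    - {"rotation": [0,0,0],"delta_pos": [0,0,-0.5],"grip": 0}
    - {"rotation": [0,0,0],"delta_pos": [0,0,0],"grip": 0}
    - {"rotation": [0,0,0],"delta_pos": [0,0,0],"grip": 0}

```text
time: 18.63
tcp_pos: [0.578, 0.1345, 0.1723]
orientation: [0.0, 0.982, 0.186, -0.0]
ft_force: [0.4, -0.2, -0.6]
opening: 0.0911
```

```bash
python3 -c "
from plan import *
im=bot.get_image('scene'); cv2.imwrite('pics/s8.png',im[:,:,::-1]);crop('pics/s8.png',(250,70,390,210),'pics/s8c.png',4)
rel((.5975,-.299,.17),28)"
```

```text
t 18.68 tcp [0.5776 0.1344 0.1715] yaw 21.48 open 0.0912 F [-0.   0.4 -0.3] q [ 0.21  0.38  1.59 -0.    1.18  1.41]
delta cm [-14.01  41.06   0.17] ('rotz rad', np.float64(-0.1139)) tilt [-0.002  -0.0005]
```

View pics/s8c.png

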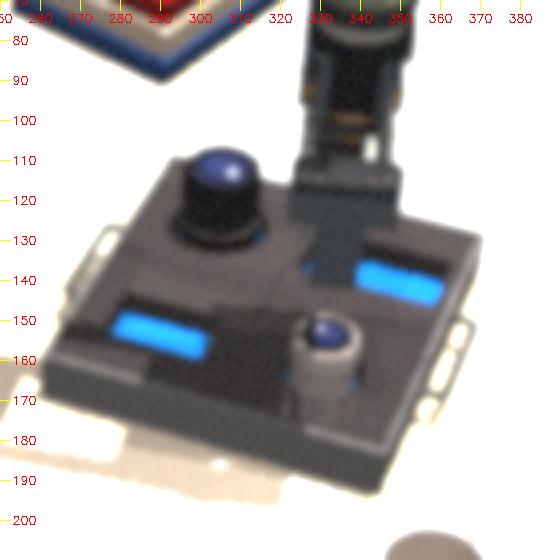

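The prime stands upright in its well at (331,155). On to the camera: shift first, then turn.

apply_moves:
  moves:
    - {"rotation": [0,0,0],"delta_pos": [-0.4,1.2,0],"grip": 0}
    - {"rotation": [0,0,0],"delta_pos": [-0.8,2.4,0],"grip": 0}
    - {"rotation": [0,0,0],"delta_pos": [-0.9,2.6,0],"grip": 0}
    - {"rotation": [0,0,0],"delta_pos": [-0.9,2.6,0],"grip": 0}
    - {"rotation": [0,0,0],"delta_pos": [-0.9,2.6,0],"grip": 0}
    - {"rotation": [0,0,0],"delta_pos": [-0.9,2.6,0],"grip": 0}
    - {"rotation": [0,0,0],"delta_pos": [-0.9,2.6,0],"grip": 0}
    - {"rotation": [0,0,0],"delta_pos": [-0.9,2.6,0],"grip": 0}
    - {"rotation": [0,0,0],"delta_pos": [-0.9,2.6,0],"grip": 0}
    - {"rotation": [0,0,0],"delta_pos": [-0.9,2.6,0],"grip": 0}
    - {"rotation": [0,0,0],"delta_pos": [-0.9,2.6,0],"grip": 0}
    - {"rotation": [0,0,0],"delta_pos": [-0.9,2.6,0],"grip": 0}
    - {"rotation": [0,0,0],"delta_pos": [-0.9,2.6,0],"grip": 0}
    - {"rotation": [0,0,0],"delta_pos": [-0.9,2.6,0],"grip": 0}
    - {"rotation": [0,0,0],"delta_pos": [-0.9,2.6,0],"grip": 0}
    - {"rotation": [0,0,0],"delta_pos": [-0.7,2.2,0],"grip": 0}
    - {"rotation": [0,0,0],"delta_pos": [-0.4,1.4,0],"grip": 0}
    - {"rotation": [0,0,-0.06],"delta_pos": [0,0,0],"grip": 0}
    - {"rotation": [0,0,-0.054],"delta_pos": [0,0,0],"grip": 0}
    - {"rotation": [0,0,0],"delta_pos": [0,0,0],"grip": 0}

```text
time: 20.35
tcp_pos: [0.5974, -0.2986, 0.1714]
orientation: [-0.001, 0.97, 0.242, -0.001]
ft_force: [1.1, 0.7, -0.6]
opening: 0.0914
```

```bash
python3 -c "
from plan import *
im=bot.get_image('scene'); cv2.imwrite('pics/s9.png',im[:,:,::-1]);crop('pics/s9.png',(200,150,340,300),'pics/s9c.png',4)
rel((.5975,-.299,.033),28)"
```

```text
t 20.4 tcp [ 0.5976 -0.2983  0.1716] yaw 27.93 open 0.091 F [-0.5 -0.6 -0.4] q [-0.48  0.49  1.4  -0.    1.25  0.6 ]
delta cm [-0.02  0.08 13.86] ('rotz rad', np.float64(-0.0012)) tilt [-0.0017  0.0008]
```

View pics/s9c.png

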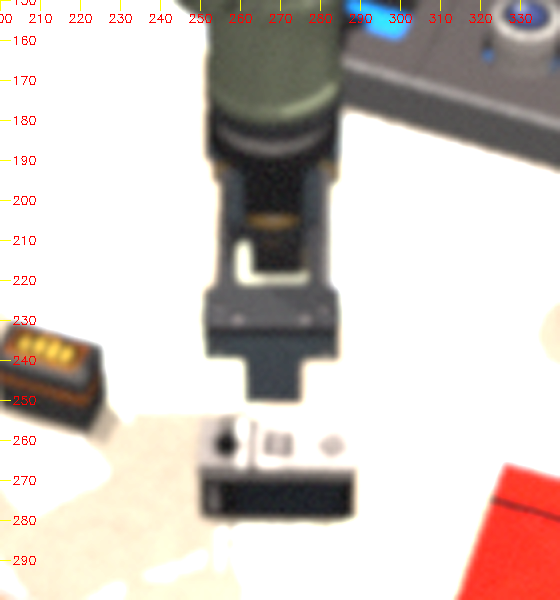

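Finger at (268,245) lines up with the camera's shoe (269,260). Descending and gripping.

apply_moves:
  moves:
    - {"rotation": [0,0,0],"delta_pos": [0,0.05,1],"grip": 0}
    - {"rotation": [0,0,0],"delta_pos": [0,0,2],"grip": 0}
    - {"rotation": [0,0,0],"delta_pos": [0,0,2],"grip": 0}
    - {"rotation": [0,0,0],"delta_pos": [0,0,2],"grip": 0}
    - {"rotation": [0,0,0],"delta_pos": [0,0,2],"grip": 0}
    - {"rotation": [0,0,0],"delta_pos": [0,0,1.5],"grip": 0}
    - {"rotation": [0,0,0],"delta_pos": [0,0,1],"grip": 0}
    - {"rotation": [0,0,0],"delta_pos": [0,0,1],"grip": 0}
    - {"rotation": [0,0,0],"delta_pos": [0,0,0.8],"grip": 0}
    - {"rotation": [0,0,0],"delta_pos": [0,0,0.5],"grip": 0}
    - {"rotation": [0,0,0],"delta_pos": [0,0,0],"grip": 0}
    - {"rotation": [0,0,0],"delta_pos": [0,0,0],"grip": 0}

```text
time: 21.4
tcp_pos: [0.5987, -0.2988, 0.0348]
orientation: [0.0, 0.97, 0.242, 0.0]
ft_force: [-0.4, -0.4, -0.8]
opening: 0.0913
```

apply_moves:
  moves:
    - {"rotation": [0,0,0],"delta_pos": [0,0,0],"grip": 100}
    - {"rotation": [0,0,0],"delta_pos": [0,0,0],"grip": 110}
    - {"rotation": [0,0,0],"delta_pos": [0,0,0],"grip": 120}
    - {"rotation": [0,0,0],"delta_pos": [0,0,0],"grip": 130}
    - {"rotation": [0,0,0],"delta_pos": [0,0,0],"grip": 140}
    - {"rotation": [0,0,0],"delta_pos": [0,0,0],"grip": 255}
    - {"rotation": [0,0,0],"delta_pos": [0,0,0],"grip": 255}
    - {"rotation": [0,0,0],"delta_pos": [0,0,0],"grip": 255}
    - {"rotation": [0,0,0],"delta_pos": [0,0,0],"grip": 255}
  force: 30

```text
time: 22.15
tcp_pos: [0.5982, -0.2984, 0.0345]
orientation: [-0.0, 0.97, 0.242, -0.0]
ft_force: [0.3, 1.2, 1.2]
opening: 0.0437
```

apply_moves:
  moves:
    - {"rotation": [0,0,0],"delta_pos": [0,0,-0.5],"grip": 255}
    - {"rotation": [0,0,0],"delta_pos": [0,0,-1],"grip": 255}
    - {"rotation": [0,0,0],"delta_pos": [0,0,-2],"grip": 255}
    - {"rotation": [0,0,0],"delta_pos": [0,0,-2],"grip": 255}
    - {"rotation": [0,0,0],"delta_pos": [0,0,-2],"grip": 255}
    - {"rotation": [0,0,0],"delta_pos": [0,0,-2],"grip": 255}
    - {"rotation": [0,0,0],"delta_pos": [0,0,-2],"grip": 255}
    - {"rotation": [0,0,0],"delta_pos": [0,0,-1.5],"grip": 255}
    - {"rotation": [0,0,0],"delta_pos": [0,0,-0.5],"grip": 255}
    - {"rotation": [0,0,0],"delta_pos": [0,0,0],"grip": 255}
    - {"rotation": [0,0,0],"delta_pos": [0,0,0],"grip": 255}

```text
time: 23.07
tcp_pos: [0.598, -0.2985, 0.169]
orientation: [-0.0, 0.97, 0.242, -0.0]
ft_force: [-0.4, -0.0, -3.5]
opening: 0.0439
```

```bash
python3 -c "
from plan import *
im=bot.get_image('scene'); cv2.imwrite('pics/s10.png',im[:,:,::-1]);crop('pics/s10.png',(200,100,340,250),'pics/s10c.png',4)
rel((*W['camera'][:2],.17),5.5)"
```

```text
t 23.12 tcp [ 0.5977 -0.2983  0.1683] yaw 28.01 open 0.0441 F [-0.7  0.1 -4.1] q [-0.48  0.5   1.4  -0.    1.25  0.6 ]
delta cm [ 23.87 -51.7   -0.11] ('rotz rad', np.float64(0.3928)) tilt [-0.0022  0.0011]
```

View pics/s10c.png

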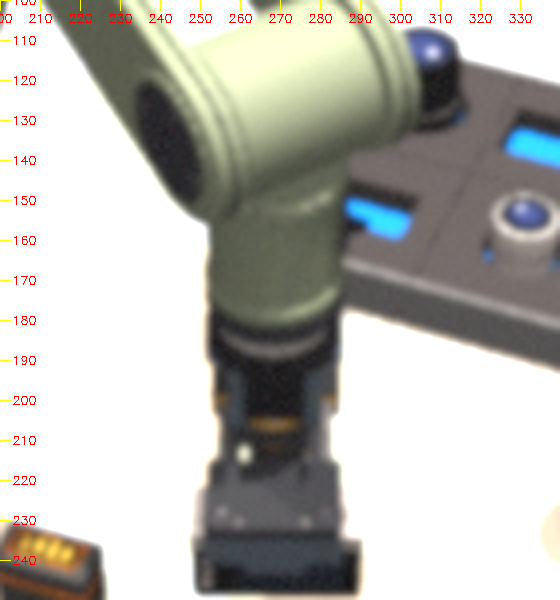

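apply_moves:
  moves:
    - {"rotation": [0,0,0.05],"delta_pos": [0,0,0],"grip": 255}
    - {"rotation": [0,0,0.08],"delta_pos": [0,0,0],"grip": 255}
    - {"rotation": [0,0,0.08],"delta_pos": [0,0,0],"grip": 255}
    - {"rotation": [0,0,0.08],"delta_pos": [0,0,0],"grip": 255}
    - {"rotation": [0,0,0.06],"delta_pos": [0,0,0],"grip": 255}
    - {"rotation": [0,0,0.04],"delta_pos": [0,0,0],"grip": 255}
    - {"rotation": [0,0,0],"delta_pos": [0,0,0],"grip": 255}
    - {"rotation": [0,0,0],"delta_pos": [0,-1.2,0],"grip": 255}
    - {"rotation": [0,0,0],"delta_pos": [0.1,-2.2,0],"grip": 255}
    - {"rotation": [0,0,0],"delta_pos": [0.1,-2.5,0],"grip": 255}
    - {"rotation": [0,0,0],"delta_pos": [0.1,-2.5,0],"grip": 255}
    - {"rotation": [0,0,0],"delta_pos": [0.1,-2.5,0],"grip": 255}
    - {"rotation": [0,0,0],"delta_pos": [0.1,-2.5,0],"grip": 255}
    - {"rotation": [0,0,0],"delta_pos": [0.1,-2.5,0],"grip": 255}
    - {"rotation": [0,0,0],"delta_pos": [0.1,-2.5,0],"grip": 255}
    - {"rotation": [0,0,0],"delta_pos": [0.1,-2.5,0],"grip": 255}
    - {"rotation": [0,0,0],"delta_pos": [0.1,-2.5,0],"grip": 255}
    - {"rotation": [0,0,0],"delta_pos": [0.1,-2.5,0],"grip": 255}
    - {"rotation": [0,0,0],"delta_pos": [0.1,-2.5,0],"grip": 255}

```text
time: 24.7
tcp_pos: [0.5803, -0.0129, 0.1691]
orientation: [-0.0, 0.999, 0.05, -0.001]
ft_force: [0.0, 0.6, -3.3]
opening: 0.0439
```

apply_moves:
  moves:
    - {"rotation": [0,0,0],"delta_pos": [0.1,-2.5,0],"grip": 255}
    - {"rotation": [0,0,0],"delta_pos": [0.1,-2.5,0],"grip": 255}
    - {"rotation": [0,0,0],"delta_pos": [0.1,-2.5,0],"grip": 255}
    - {"rotation": [0,0,0],"delta_pos": [0.1,-2.5,0],"grip": 255}
    - {"rotation": [0,0,0],"delta_pos": [0.1,-2.5,0],"grip": 255}
    - {"rotation": [0,0,0],"delta_pos": [0.1,-2.5,0],"grip": 255}
    - {"rotation": [0,0,0],"delta_pos": [0.1,-2.5,0],"grip": 255}
    - {"rotation": [0,0,0],"delta_pos": [0.1,-2.5,0],"grip": 255}
    - {"rotation": [0,0,0],"delta_pos": [0.1,-2.5,0],"grip": 255}
    - {"rotation": [0,0,0],"delta_pos": [0.1,-2,0],"grip": 255}
    - {"rotation": [0,0,0],"delta_pos": [0,-1,0],"grip": 255}
    - {"rotation": [0,0,0],"delta_pos": [0,0,0],"grip": 255}
    - {"rotation": [0,0,0],"delta_pos": [0,0,0],"grip": 255}
    - {"rotation": [0,0,0],"delta_pos": [0,0,0],"grip": 255}

```text
time: 25.87
tcp_pos: [0.5659, 0.2386, 0.1693]
orientation: [0.001, 0.999, 0.049, -0.0]
ft_force: [0.2, -0.4, -2.8]
opening: 0.0436
```

```bash
python3 -c "
from plan import *
im=bot.get_image('scene'); cv2.imwrite('pics/s11.png',im[:,:,::-1]);crop('pics/s11.png',(250,50,400,200),'pics/s11c.png',4)
rel((*W['camera'][:2],.0545),5.5)"
```

```text
t 25.92 tcp [0.5661 0.2385 0.1694] yaw 5.61 open 0.0436 F [-0.9 -0.1 -3.5] q [ 0.38  0.41  1.54 -0.    1.19  1.85]
delta cm [ 0.27 -3.17 11.49] ('rotz rad', np.float64(0.0019)) tilt [-0.0004 -0.0009]
```

View pics/s11c.png

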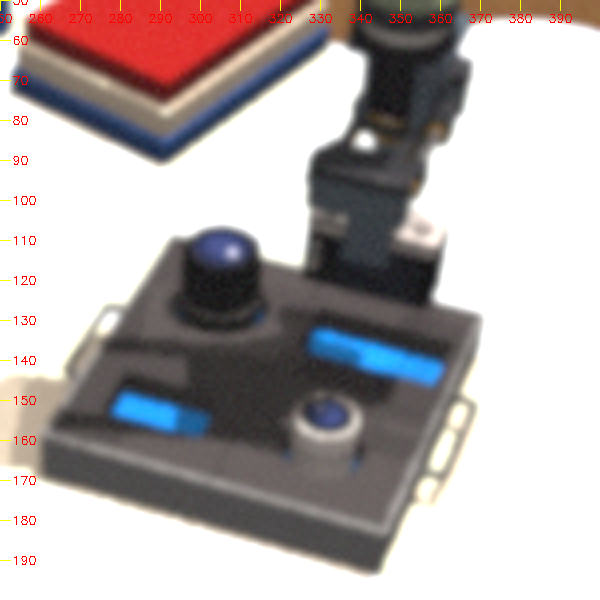

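apply_moves:
  moves:
    - {"rotation": [0,0,0],"delta_pos": [0.15,-0.8,0],"grip": 255}
    - {"rotation": [0,0,0],"delta_pos": [0.15,-1.2,0],"grip": 255}
    - {"rotation": [0,0,0],"delta_pos": [0,-0.8,0],"grip": 255}
    - {"rotation": [0,0,0],"delta_pos": [0,-0.4,0],"grip": 255}
    - {"rotation": [0,0,0],"delta_pos": [0,0,1],"grip": 255}
    - {"rotation": [0,0,0],"delta_pos": [0,0,1.5],"grip": 255}
    - {"rotation": [0,0,0],"delta_pos": [0,0,2],"grip": 255}
    - {"rotation": [0,0,0],"delta_pos": [0,0,1.5],"grip": 255}
    - {"rotation": [0,0,0],"delta_pos": [0,0,1],"grip": 255}
    - {"rotation": [0,0,0],"delta_pos": [0,0,0.5],"grip": 255}
    - {"rotation": [0,0,0],"delta_pos": [0,0,0],"grip": 255}
    - {"rotation": [0,0,0],"delta_pos": [0,0,0],"grip": 255}

```text
time: 26.92
tcp_pos: [0.5663, 0.272, 0.0948]
orientation: [-0.0, 0.999, 0.049, 0.0]
ft_force: [0.2, 0.0, -3.1]
opening: 0.044
```

```bash
python3 -c "
from plan import *
im=bot.get_image('scene'); cv2.imwrite('pics/s12.png',im[:,:,::-1]);crop('pics/s12.png',(290,70,390,180),'pics/s12c.png',5)
rel((*W['camera'][:2],.0545),5.5)"
```

```text
t 26.97 tcp [0.5667 0.2722 0.0953] yaw 5.66 open 0.0433 F [-0.1  0.5 -3.2] q [ 0.43  0.49  1.6  -0.    1.04  1.9 ]
delta cm [-0.13  0.19  4.08] ('rotz rad', np.float64(0.0028)) tilt [0.0017 0.0006]
```

View pics/s12c.png

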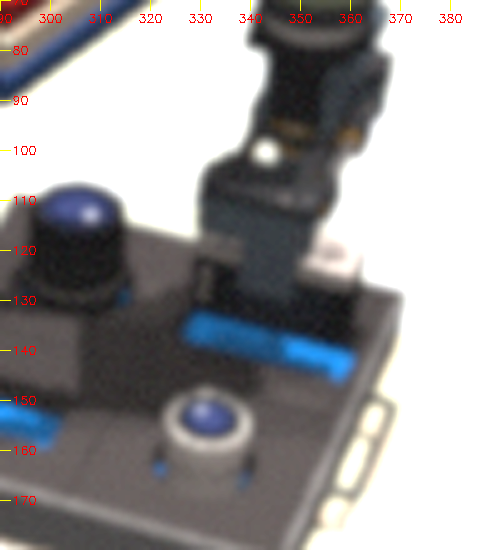

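```bash
python3 -c "
from ov import *
import ov
objs['camera']=[.5665,.272,np.radians(5.6)]
C=cam('scene')
im=cv2.imread('pics/s12.png');x0,y0,x1,y1=310,90,375,160;k=9
c=cv2.convertScaleAbs(cv2.resize(im[y0:y1,x0:x1],None,fx=k,fy=k,interpolation=cv2.INTER_CUBIC),alpha=2.6)
d=.0685
L=[xf(objs['camera'],rect(-.052,.052,-.022,.018,.061)),xf(objs['camera'],rect(-.052,.052,-.022,.018,.061+.062)),xf(tray,rect(d-.059,d+.059,d-.029,d+.029,.045))]
for P,col in zip(L,[(0,255,0),(0,255,0),(255,0,255)]):
    q=(proj(C,P)+.5-[x0,y0])*k; cv2.polylines(c,[np.round(q).astype(np.int32)],False,col,1)
cv2.imwrite('pics/o6.png',c)"
```

```text
(no output)
```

View pics/o6.png

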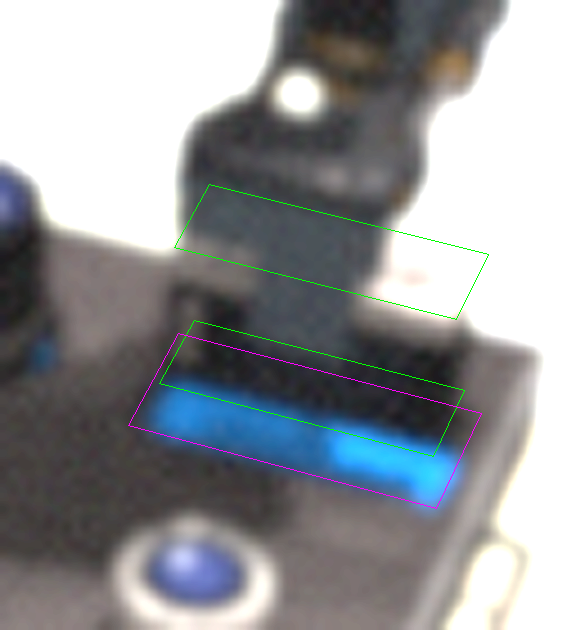

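The overlay agrees with the picture to about 2 mm; I shift slightly and lower.

apply_moves:
  moves:
    - {"rotation": [0,0,0],"delta_pos": [-0.2,0.1,0],"grip": 255}
    - {"rotation": [0,0,0],"delta_pos": [0,0,0.5],"grip": 255}
    - {"rotation": [0,0,0],"delta_pos": [0,0,0.7],"grip": 255}
    - {"rotation": [0,0,0],"delta_pos": [0,0,0.7],"grip": 255}
    - {"rotation": [0,0,0],"delta_pos": [0,0,0.7],"grip": 255}
    - {"rotation": [0,0,0],"delta_pos": [0,0,0.6],"grip": 255}
    - {"rotation": [0,0,0],"delta_pos": [0,0,0.3],"grip": 255}
    - {"rotation": [0,0,0],"delta_pos": [0,0,0.1],"grip": 255}
    - {"rotation": [0,0,0],"delta_pos": [0,0,0],"grip": 255}
    - {"rotation": [0,0,0],"delta_pos": [0,0,0],"grip": 255}

```text
time: 27.8
tcp_pos: [0.5643, 0.2708, 0.0586]
orientation: [-0.0, 0.999, 0.049, 0.0]
ft_force: [0.3, -0.2, -3.7]
opening: 0.044
```

apply_moves:
  moves:
    - {"rotation": [0,0,0],"delta_pos": [0,0,0.1],"grip": 255}
    - {"rotation": [0,0,0],"delta_pos": [0,0,0.05],"grip": 255}
    - {"rotation": [0,0,0],"delta_pos": [0,0,0],"grip": 255}

```text
time: 28.05
tcp_pos: [0.5642, 0.2707, 0.0571]
orientation: [-0.0, 0.999, 0.049, 0.0]
ft_force: [-0.7, -0.0, -3.2]
opening: 0.0435
```

apply_moves:
  moves:
    - {"rotation": [0,0,0],"delta_pos": [0,0,0.07],"grip": 255}
    - {"rotation": [0,0,0],"delta_pos": [0,0,0],"grip": 255}
    - {"rotation": [0,0,0],"delta_pos": [0,0,0],"grip": 255}

```text
time: 28.3
tcp_pos: [0.5641, 0.2707, 0.0563]
orientation: [0.0, 0.999, 0.049, 0.0]
ft_force: [-0.3, 0.4, -3.5]
opening: 0.0436
```

apply_moves:
  moves:
    - {"rotation": [0,0,0],"delta_pos": [0,0,0.08],"grip": 255}
    - {"rotation": [0,0,0],"delta_pos": [0,0,0.04],"grip": 255}
    - {"rotation": [0,0,0],"delta_pos": [0,0,0],"grip": 255}

```text
time: 28.55
tcp_pos: [0.564, 0.2706, 0.055]
orientation: [0.0, 0.999, 0.049, -0.0]
ft_force: [-1.5, 0.1, -3.2]
opening: 0.0436
```

apply_moves:
  moves:
    - {"rotation": [0,0,0],"delta_pos": [0,0,0.05],"grip": 255}
    - {"rotation": [0,0,0],"delta_pos": [0,0,0],"grip": 255}

```text
time: 28.72
tcp_pos: [0.5642, 0.2707, 0.0547]
orientation: [0.0, 0.999, 0.049, 0.0]
ft_force: [-0.1, -0.0, -3.2]
opening: 0.0434
```

apply_moves:
  moves:
    - {"rotation": [0,0,0],"delta_pos": [0,0,0.05],"grip": 255}
    - {"rotation": [0,0,0],"delta_pos": [0,0,0],"grip": 255}

```text
time: 28.88
tcp_pos: [0.5642, 0.2707, 0.0546]
orientation: [-0.0, 0.999, 0.049, 0.0]
ft_force: [-0.3, -1.1, -0.2]
opening: 0.0437
```

Contact at the expected height. Release and rise.

apply_moves:
  moves:
    - {"rotation": [0,0,0],"delta_pos": [0,0,0.03],"grip": 255}
    - {"rotation": [0,0,0],"delta_pos": [0,0,0],"grip": 110}
    - {"rotation": [0,0,0],"delta_pos": [0,0,0],"grip": 80}
    - {"rotation": [0,0,0],"delta_pos": [0,0,0],"grip": 0}
    - {"rotation": [0,0,0],"delta_pos": [0,0,0],"grip": 0}
    - {"rotation": [0,0,0],"delta_pos": [0,0,0],"grip": 0}
    - {"rotation": [0,0,0],"delta_pos": [0,0,0],"grip": 0}
    - {"rotation": [0,0,0],"delta_pos": [0,0,0],"grip": 0}
    - {"rotation": [0,0,0],"delta_pos": [0,0,-0.5],"grip": 0}
    - {"rotation": [0,0,0],"delta_pos": [0,0,-1],"grip": 0}
    - {"rotation": [0,0,0],"delta_pos": [0,0,-1.5],"grip": 0}
    - {"rotation": [0,0,0],"delta_pos": [0,0,-2],"grip": 0}
    - {"rotation": [0,0,0],"delta_pos": [0,0,-2.5],"grip": 0}
    - {"rotation": [0,0,0],"delta_pos": [0,0,-2.5],"grip": 0}
    - {"rotation": [0,0,0],"delta_pos": [0,0,-1.5],"grip": 0}
    - {"rotation": [0,0,0],"delta_pos": [0,0,-0.5],"grip": 0}
    - {"rotation": [0,0,0],"delta_pos": [0,0,0],"grip": 0}
    - {"rotation": [0,0,0],"delta_pos": [0,0,0],"grip": 0}

```text
time: 30.38
tcp_pos: [0.5637, 0.2705, 0.1736]
orientation: [0.0, 0.999, 0.049, -0.0]
ft_force: [0.2, -0.3, 0.0]
opening: 0.0914
```

```bash
python3 -c "
from plan import *
im=bot.get_image('scene'); cv2.imwrite('pics/s13.png',im[:,:,::-1]);crop('pics/s13.png',(250,60,400,200),'pics/s13c.png',4)
rel((.425,-.306,.17),6.5)"
```

```text
t 30.43 tcp [0.5634 0.2704 0.1728] yaw 5.66 open 0.091 F [ 0.5  0.7 -0.3] q [ 0.43  0.43  1.51 -0.    1.21  1.9 ]
delta cm [-19.45  55.99   0.36] ('rotz rad', np.float64(-0.0147)) tilt [-0.0019 -0.001 ]
```

View pics/s13c.png

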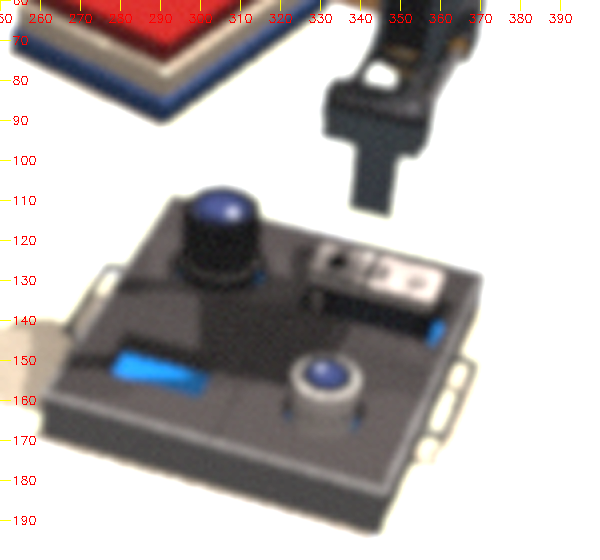

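The camera sits in the long cut-out at (343,132). Now the battery.

apply_moves:
  moves:
    - {"rotation": [0,0,-0.015],"delta_pos": [-0.4,1.2,0],"grip": 0}
    - {"rotation": [0,0,0],"delta_pos": [-0.8,2.3,0],"grip": 0}
    - {"rotation": [0,0,0],"delta_pos": [-0.9,2.6,0],"grip": 0}
    - {"rotation": [0,0,0],"delta_pos": [-0.9,2.6,0],"grip": 0}
    - {"rotation": [0,0,0],"delta_pos": [-0.9,2.6,0],"grip": 0}
    - {"rotation": [0,0,0],"delta_pos": [-0.9,2.6,0],"grip": 0}
    - {"rotation": [0,0,0],"delta_pos": [-0.9,2.6,0],"grip": 0}
    - {"rotation": [0,0,0],"delta_pos": [-0.9,2.6,0],"grip": 0}
    - {"rotation": [0,0,0],"delta_pos": [-0.9,2.6,0],"grip": 0}
    - {"rotation": [0,0,0],"delta_pos": [-0.9,2.6,0],"grip": 0}
    - {"rotation": [0,0,0],"delta_pos": [-0.9,2.6,0],"grip": 0}
    - {"rotation": [0,0,0],"delta_pos": [-0.9,2.6,0],"grip": 0}
    - {"rotation": [0,0,0],"delta_pos": [-0.9,2.6,0],"grip": 0}
    - {"rotation": [0,0,0],"delta_pos": [-0.9,2.6,0],"grip": 0}
    - {"rotation": [0,0,0],"delta_pos": [-0.9,2.6,0],"grip": 0}
    - {"rotation": [0,0,0],"delta_pos": [-0.9,2.6,0],"grip": 0}
    - {"rotation": [0,0,0],"delta_pos": [-0.9,2.6,0],"grip": 0}
    - {"rotation": [0,0,0],"delta_pos": [-0.9,2.6,0],"grip": 0}

```text
time: 31.93
tcp_pos: [0.4588, -0.1959, 0.1724]
orientation: [-0.001, 0.998, 0.057, -0.001]
ft_force: [0.1, -0.9, 1.1]
opening: 0.0913
```

apply_moves:
  moves:
    - {"rotation": [0,0,0],"delta_pos": [-0.9,2.6,0],"grip": 0}
    - {"rotation": [0,0,0],"delta_pos": [-0.9,2.6,0],"grip": 0}
    - {"rotation": [0,0,0],"delta_pos": [-0.8,2.6,0],"grip": 0}
    - {"rotation": [0,0,0],"delta_pos": [-0.7,2,0],"grip": 0}
    - {"rotation": [0,0,0],"delta_pos": [-0.3,1.2,0],"grip": 0}
    - {"rotation": [0,0,0],"delta_pos": [0,0,0],"grip": 0}
    - {"rotation": [0,0,0],"delta_pos": [0,0,0],"grip": 0}

```text
time: 32.52
tcp_pos: [0.4365, -0.3079, 0.1729]
orientation: [-0.001, 0.998, 0.056, -0.001]
ft_force: [-0.1, -0.5, -0.1]
opening: 0.0913
```

```bash
python3 -c "
from plan import *
im=bot.get_image('scene'); cv2.imwrite('pics/s14.png',im[:,:,::-1]);crop('pics/s14.png',(150,140,290,270),'pics/s14c.png',4)
rel((.425,-.306,.033),6.5)"
```

```text
t 32.57 tcp [ 0.4367 -0.3073  0.1731] yaw 6.52 open 0.0916 F [ 0.6 -0.1  0.7] q [-0.64  0.29  1.72  0.    1.14  0.82]
delta cm [-1.13 -0.24 14.01] ('rotz rad', np.float64(0.0004)) tilt [-0.0012  0.0017]
```

View pics/s14c.png

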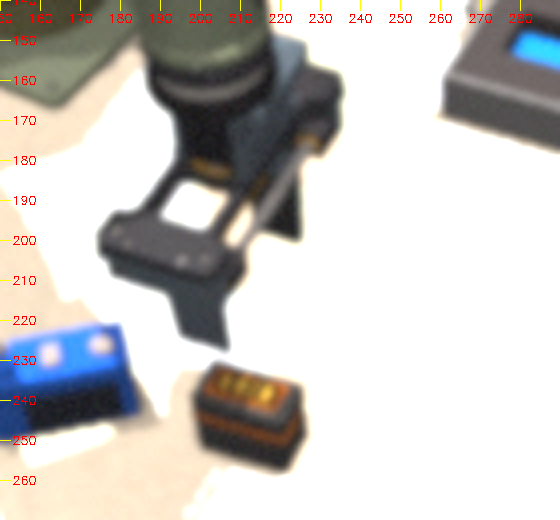

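The gripper is above the battery; the blue decoy is clear of the fingers. Correct 1 cm, then down.

apply_moves:
  moves:
    - {"rotation": [0,0,0],"delta_pos": [-0.6,-0.1,0],"grip": 0}
    - {"rotation": [0,0,0],"delta_pos": [-0.5,-0.1,0.5],"grip": 0}
    - {"rotation": [0,0,0],"delta_pos": [0,0,1.5],"grip": 0}
    - {"rotation": [0,0,0],"delta_pos": [0,0,2],"grip": 0}
    - {"rotation": [0,0,0],"delta_pos": [0,0,2],"grip": 0}
    - {"rotation": [0,0,0],"delta_pos": [0,0,2],"grip": 0}
    - {"rotation": [0,0,0],"delta_pos": [0,0,1.5],"grip": 0}
    - {"rotation": [0,0,0],"delta_pos": [0,0,0.5],"grip": 0}
    - {"rotation": [0,0,0],"delta_pos": [0,0,0],"grip": 0}
    - {"rotation": [0,0,0],"delta_pos": [0,0,0],"grip": 0}

```text
time: 33.4
tcp_pos: [0.4259, -0.3074, 0.0743]
orientation: [0.0, 0.998, 0.057, 0.0]
ft_force: [0.1, -0.3, -0.3]
opening: 0.0912
```

```bash
python3 -c "
from plan import *
im=bot.get_image('scene'); cv2.imwrite('pics/s15.png',im[:,:,::-1]);crop('pics/s15.png',(150,140,290,270),'pics/s15c.png',4)
rel((.425,-.306,.033),6.5)"
```

```text
t 33.45 tcp [ 0.4262 -0.3078  0.0748] yaw 6.54 open 0.0914 F [0.6 0.2 0.4] q [-0.65  0.37  1.87 -0.    0.89  0.81]
delta cm [-0.11 -0.2   4.18] ('rotz rad', np.float64(0.0008)) tilt [ 0.0014 -0.0011]
```

View pics/s15c.png

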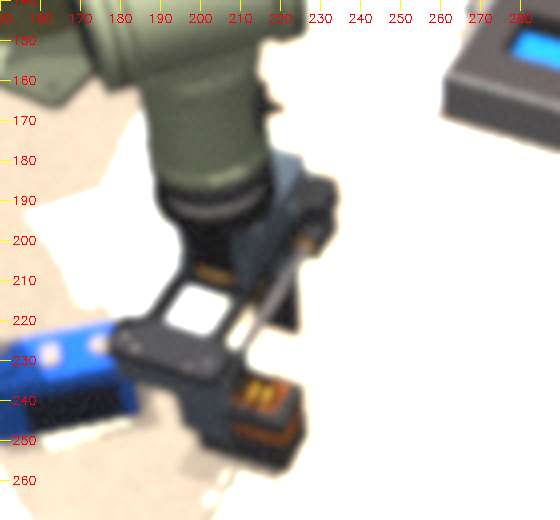

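apply_moves:
  moves:
    - {"rotation": [0,0,0],"delta_pos": [-0.1,-0.1,0.7],"grip": 0}
    - {"rotation": [0,0,0],"delta_pos": [0,0,1],"grip": 0}
    - {"rotation": [0,0,0],"delta_pos": [0,0,1],"grip": 0}
    - {"rotation": [0,0,0],"delta_pos": [0,0,0.9],"grip": 0}
    - {"rotation": [0,0,0],"delta_pos": [0,0,0.5],"grip": 0}
    - {"rotation": [0,0,0],"delta_pos": [0,0,0],"grip": 0}
    - {"rotation": [0,0,0],"delta_pos": [0,0,0],"grip": 110}
    - {"rotation": [0,0,0],"delta_pos": [0,0,0],"grip": 110}
    - {"rotation": [0,0,0],"delta_pos": [0,0,0],"grip": 130}
    - {"rotation": [0,0,0],"delta_pos": [0,0,0],"grip": 140}
    - {"rotation": [0,0,0],"delta_pos": [0,0,0],"grip": 150}
    - {"rotation": [0,0,0],"delta_pos": [0,0,0],"grip": 255}
    - {"rotation": [0,0,0],"delta_pos": [0,0,0],"grip": 255}
    - {"rotation": [0,0,0],"delta_pos": [0,0,0],"grip": 255}
    - {"rotation": [0,0,0],"delta_pos": [0,0,0],"grip": 255}
  force: 25

```text
time: 34.7
tcp_pos: [0.4246, -0.3066, 0.0329]
orientation: [-0.0, 0.998, 0.057, 0.0]
ft_force: [-0.9, 0.1, 0.4]
opening: 0.0383
```

apply_moves:
  moves:
    - {"rotation": [0,0,0],"delta_pos": [0,0,-0.5],"grip": 255}
    - {"rotation": [0,0,0],"delta_pos": [0,0,-1],"grip": 255}
    - {"rotation": [0,0,0],"delta_pos": [0,0,-2],"grip": 255}
    - {"rotation": [0,0,0],"delta_pos": [0,0,-2],"grip": 255}
    - {"rotation": [0,0,0],"delta_pos": [0,0,-2],"grip": 255}
    - {"rotation": [0,0,0],"delta_pos": [0,0,-2],"grip": 255}
    - {"rotation": [0,0,0],"delta_pos": [0,0,-1],"grip": 255}
    - {"rotation": [0,0,0],"delta_pos": [0,0,-0.5],"grip": 255}
    - {"rotation": [0,0,0],"delta_pos": [0,0,0],"grip": 255}
    - {"rotation": [0,0,0],"delta_pos": [0,0,0],"grip": 255}

```text
time: 35.53
tcp_pos: [0.4241, -0.3064, 0.1422]
orientation: [-0.0, 0.998, 0.057, -0.001]
ft_force: [-0.7, -1.7, -2.0]
opening: 0.0381
```

```bash
python3 -c "
from plan import *
im=bot.get_image('scene'); cv2.imwrite('pics/s16.png',im[:,:,::-1]);crop('pics/s16.png',(150,110,290,250),'pics/s16c.png',4)
rel((*W['battery'][:2],.143),5.5)"
```

```text
t 35.58 tcp [ 0.4239 -0.3063  0.1418] yaw 6.52 open 0.0379 F [-0.5 -0.1 -2.4] q [-0.65  0.3   1.79 -0.    1.05  0.81]
delta cm [  6.68 -42.22  -0.07] ('rotz rad', np.float64(0.0178)) tilt [-0.0018  0.0012]
```

View pics/s16c.png

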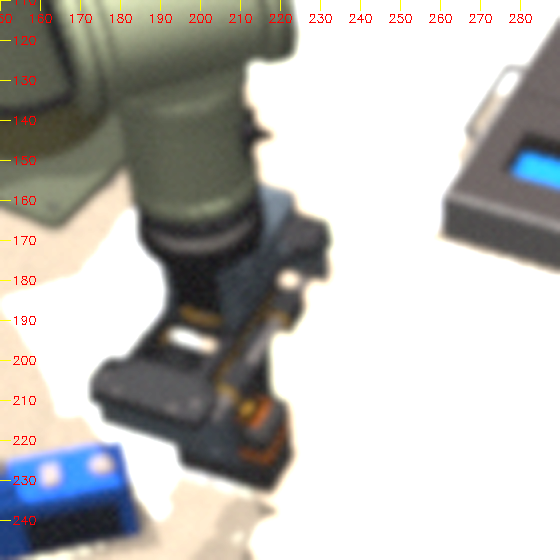

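apply_moves:
  moves:
    - {"rotation": [0,0,0],"delta_pos": [0.2,-1.2,0],"grip": 255}
    - {"rotation": [0,0,0],"delta_pos": [0.3,-2,0],"grip": 255}
    - {"rotation": [0,0,0],"delta_pos": [0.4,-2.5,0],"grip": 255}
    - {"rotation": [0,0,0],"delta_pos": [0.4,-2.5,0],"grip": 255}
    - {"rotation": [0,0,0],"delta_pos": [0.4,-2.5,0],"grip": 255}
    - {"rotation": [0,0,0],"delta_pos": [0.4,-2.5,0],"grip": 255}
    - {"rotation": [0,0,0],"delta_pos": [0.4,-2.5,0],"grip": 255}
    - {"rotation": [0,0,0],"delta_pos": [0.4,-2.5,0],"grip": 255}
    - {"rotation": [0,0,0],"delta_pos": [0.4,-2.5,0],"grip": 255}
    - {"rotation": [0,0,0],"delta_pos": [0.4,-2.5,0],"grip": 255}
    - {"rotation": [0,0,0],"delta_pos": [0.4,-2.5,0],"grip": 255}
    - {"rotation": [0,0,0],"delta_pos": [0.4,-2.5,0],"grip": 255}
    - {"rotation": [0,0,0],"delta_pos": [0.4,-2.5,0],"grip": 255}
    - {"rotation": [0,0,0],"delta_pos": [0.4,-2.5,0],"grip": 255}
    - {"rotation": [0,0,0],"delta_pos": [0.4,-2.5,0],"grip": 255}
    - {"rotation": [0,0,0],"delta_pos": [0.4,-2.5,0],"grip": 255}
    - {"rotation": [0,0,0.018],"delta_pos": [0.4,-2.5,0],"grip": 255}
    - {"rotation": [0,0,0],"delta_pos": [0.2,-1.5,0],"grip": 255}
    - {"rotation": [0,0,0],"delta_pos": [0,0,0],"grip": 255}
    - {"rotation": [0,0,0],"delta_pos": [0,0,0],"grip": 255}

```text
time: 37.25
tcp_pos: [0.4424, 0.1207, 0.142]
orientation: [0.0, 0.999, 0.049, -0.001]
ft_force: [-0.9, -0.4, -2.6]
opening: 0.0378
```

```bash
python3 -c "
from plan import *
im=bot.get_image('scene'); cv2.imwrite('pics/s17.png',im[:,:,::-1]);crop('pics/s17.png',(230,70,370,210),'pics/s17c.png',4)
rel((*W['battery'][:2],.053),5.5)"
```

```text
t 37.3 tcp [0.4425 0.12   0.1421] yaw 5.55 open 0.0382 F [ 0.2 -0.3 -2.7] q [ 0.24  0.2   1.93 -0.    1.01  1.71]
delta cm [ 0.01 -0.09  8.91] ('rotz rad', np.float64(0.0009)) tilt [-0.002 -0.001]
```

View pics/s17c.png

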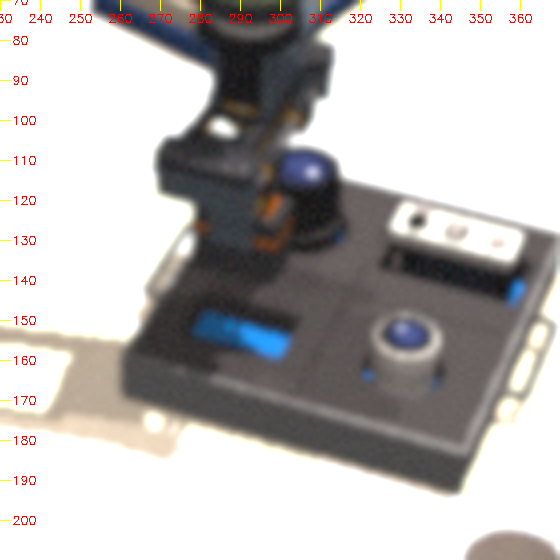

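The battery hangs over its cut-out, clear of the zoom lens. Lowering.

apply_moves:
  moves:
    - {"rotation": [0,0,0],"delta_pos": [0,-0.05,0.8],"grip": 255}
    - {"rotation": [0,0,0],"delta_pos": [0,0,1.3],"grip": 255}
    - {"rotation": [0,0,0],"delta_pos": [0,0,1.3],"grip": 255}
    - {"rotation": [0,0,0],"delta_pos": [0,0,1],"grip": 255}
    - {"rotation": [0,0,0],"delta_pos": [0,0,0.6],"grip": 255}
    - {"rotation": [0,0,0],"delta_pos": [0,0,0],"grip": 255}
    - {"rotation": [0,0,0],"delta_pos": [0,0,0],"grip": 255}

```text
time: 37.88
tcp_pos: [0.4433, 0.12, 0.0925]
orientation: [0.0, 0.999, 0.047, -0.0]
ft_force: [0.6, -0.4, -2.5]
opening: 0.0383
```

```bash
python3 -c "
from plan import *
im=bot.get_image('scene'); cv2.imwrite('pics/s18.png',im[:,:,::-1]);crop('pics/s18.png',(240,90,340,190),'pics/s18c.png',5)
rel((*W['battery'][:2],.053),5.5)"
```

```text
t 37.93 tcp [0.4438 0.1202 0.093 ] yaw 5.45 open 0.038 F [-0.  -0.3 -2.2] q [ 0.24  0.26  2.   -0.    0.89  1.72]
delta cm [-0.14 -0.06  4.  ] ('rotz rad', np.float64(-0.0009)) tilt [0.0005 0.    ]
```

View pics/s18c.png

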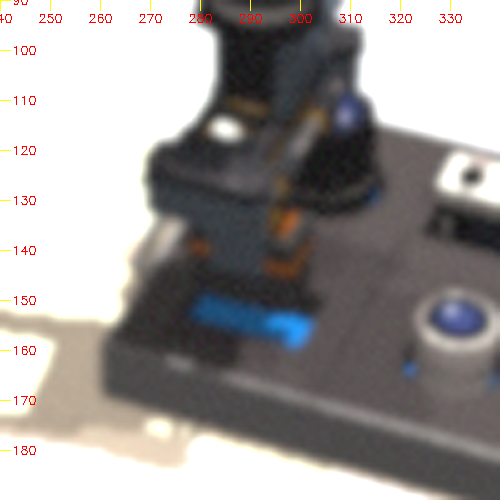

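apply_moves:
  moves:
    - {"rotation": [0,0,0],"delta_pos": [-0.1,0,0.5],"grip": 255}
    - {"rotation": [0,0,0],"delta_pos": [0,0,0.8],"grip": 255}
    - {"rotation": [0,0,0],"delta_pos": [0,0,0.8],"grip": 255}
    - {"rotation": [0,0,0],"delta_pos": [0,0,0.7],"grip": 255}
    - {"rotation": [0,0,0],"delta_pos": [0,0,0.5],"grip": 255}
    - {"rotation": [0,0,0],"delta_pos": [0,0,0.2],"grip": 255}
    - {"rotation": [0,0,0],"delta_pos": [0,0,0.1],"grip": 255}
    - {"rotation": [0,0,0],"delta_pos": [0,0,0],"grip": 255}
    - {"rotation": [0,0,0],"delta_pos": [0,0,0],"grip": 255}

```text
time: 38.68
tcp_pos: [0.4427, 0.1206, 0.057]
orientation: [-0.0, 0.999, 0.048, 0.0]
ft_force: [0.0, 0.2, -1.8]
opening: 0.0381
```

apply_moves:
  moves:
    - {"rotation": [0,0,0],"delta_pos": [0,0,0.1],"grip": 255}
    - {"rotation": [0,0,0],"delta_pos": [0,0,0.05],"grip": 255}
    - {"rotation": [0,0,0],"delta_pos": [0,0,0],"grip": 255}

```text
time: 38.93
tcp_pos: [0.4425, 0.1205, 0.0554]
orientation: [0.0, 0.999, 0.048, 0.0]
ft_force: [-0.8, 0.1, -2.3]
opening: 0.0382
```

apply_moves:
  moves:
    - {"rotation": [0,0,0],"delta_pos": [0,0,0.06],"grip": 255}
    - {"rotation": [0,0,0],"delta_pos": [0,0,0],"grip": 255}

```text
time: 39.1
tcp_pos: [0.4425, 0.1205, 0.0547]
orientation: [0.0, 0.999, 0.048, 0.0]
ft_force: [0.9, 0.2, -1.6]
opening: 0.0382
```

apply_moves:
  moves:
    - {"rotation": [0,0,0],"delta_pos": [0,0,0.05],"grip": 255}
    - {"rotation": [0,0,0],"delta_pos": [0,0,0],"grip": 255}

```text
time: 39.27
tcp_pos: [0.4424, 0.1205, 0.0542]
orientation: [0.0, 0.999, 0.048, -0.0]
ft_force: [0.0, -1.5, -1.1]
opening: 0.038
```

apply_moves:
  moves:
    - {"rotation": [0,0,0],"delta_pos": [0,0,0.06],"grip": 255}
    - {"rotation": [0,0,0],"delta_pos": [0,0,0],"grip": 255}
    - {"rotation": [0,0,0],"delta_pos": [0,0,0],"grip": 255}

```text
time: 39.52
tcp_pos: [0.4425, 0.1205, 0.0536]
orientation: [0.0, 0.999, 0.048, -0.0]
ft_force: [0.2, 0.1, -1.9]
opening: 0.0384
```

apply_moves:
  moves:
    - {"rotation": [0,0,0],"delta_pos": [0,0,0.05],"grip": 255}
    - {"rotation": [0,0,0],"delta_pos": [0,0,0],"grip": 255}
    - {"rotation": [0,0,0],"delta_pos": [0,0,0],"grip": 255}

```text
time: 39.77
tcp_pos: [0.4425, 0.1205, 0.0531]
orientation: [0.0, 0.999, 0.048, -0.0]
ft_force: [-0.1, 0.5, -2.2]
opening: 0.0381
```

apply_moves:
  moves:
    - {"rotation": [0,0,0],"delta_pos": [0,0,0.04],"grip": 255}
    - {"rotation": [0,0,0],"delta_pos": [0,0,0],"grip": 255}
    - {"rotation": [0,0,0],"delta_pos": [0,0,0],"grip": 255}

```text
time: 40.02
tcp_pos: [0.4425, 0.1205, 0.0529]
orientation: [0.0, 0.999, 0.048, 0.0]
ft_force: [-0.8, -0.1, -0.0]
opening: 0.0383
```

Contact. Release, rise, move off for a clear view.

apply_moves:
  moves:
    - {"rotation": [0,0,0],"delta_pos": [0,0,0.03],"grip": 255}
    - {"rotation": [0,0,0],"delta_pos": [0,0,0],"grip": 130}
    - {"rotation": [0,0,0],"delta_pos": [0,0,0],"grip": 100}
    - {"rotation": [0,0,0],"delta_pos": [0,0,0],"grip": 0}
    - {"rotation": [0,0,0],"delta_pos": [0,0,0],"grip": 0}
    - {"rotation": [0,0,0],"delta_pos": [0,0,0],"grip": 0}
    - {"rotation": [0,0,0],"delta_pos": [0,0,0],"grip": 0}
    - {"rotation": [0,0,0],"delta_pos": [0,0,0],"grip": 0}
    - {"rotation": [0,0,0],"delta_pos": [0,0,-0.5],"grip": 0}
    - {"rotation": [0,0,0],"delta_pos": [0,0,-1],"grip": 0}
    - {"rotation": [0,0,0],"delta_pos": [0,0,-1.5],"grip": 0}
    - {"rotation": [0,0,0],"delta_pos": [0,0,-2],"grip": 0}
    - {"rotation": [0,0,0],"delta_pos": [0,0,-2.5],"grip": 0}
    - {"rotation": [0,0,0],"delta_pos": [0,0,-2.5],"grip": 0}
    - {"rotation": [0,0,0],"delta_pos": [0,0,-2.5],"grip": 0}
    - {"rotation": [0,0,0],"delta_pos": [0,0,-2],"grip": 0}
    - {"rotation": [0,0,0],"delta_pos": [0,0,-1],"grip": 0}
    - {"rotation": [0,0,0],"delta_pos": [0,0,0],"grip": 0}

```text
time: 41.52
tcp_pos: [0.4438, 0.1208, 0.2098]
orientation: [-0.0, 0.999, 0.048, 0.003]
ft_force: [-0.2, 0.8, -0.6]
opening: 0.0911
```

apply_moves:
  moves:
    - {"rotation": [0,0,0],"delta_pos": [0,1.5,0],"grip": 0}
    - {"rotation": [0,0,0],"delta_pos": [0,2.5,0],"grip": 0}
    - {"rotation": [0,0,0],"delta_pos": [0,3,0],"grip": 0}
    - {"rotation": [0,0,0],"delta_pos": [0,3,0],"grip": 0}
    - {"rotation": [0,0,0],"delta_pos": [0,3,0],"grip": 0}
    - {"rotation": [0,0,0],"delta_pos": [0,3,0],"grip": 0}
    - {"rotation": [0,0,0],"delta_pos": [0,3,0],"grip": 0}
    - {"rotation": [0,0,0],"delta_pos": [0,3,0],"grip": 0}
    - {"rotation": [0,0,0],"delta_pos": [0,3,0],"grip": 0}
    - {"rotation": [0,0,0],"delta_pos": [0,2.5,0],"grip": 0}
    - {"rotation": [0,0,0],"delta_pos": [0,1.5,0],"grip": 0}
    - {"rotation": [0,0,0],"delta_pos": [0,0,0],"grip": 0}
    - {"rotation": [0,0,0],"delta_pos": [0,0,0],"grip": 0}

```text
time: 42.6
tcp_pos: [0.4694, -0.1683, 0.2059]
orientation: [-0.001, 0.999, 0.047, -0.001]
ft_force: [-0.1, -0.5, 0.2]
opening: 0.0913
```

```bash
python3 -c "
from ov import *
from plan import bot,W
d=.0685; y=tray[2]
im=bot.get_image('scene'); cv2.imwrite('pics/s19.png',im[:,:,::-1])
im=bot.get_image('top'); cv2.imwrite('pics/t19.png',im[:,:,::-1])
crop('pics/s19.png',(250,90,390,210),'pics/s19c.png',5,2.6)
crop('pics/t19.png',(85,140,235,285),'pics/t19c.png',4,2.6)"
```

```text
(no output)
```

View pics/s19c.png

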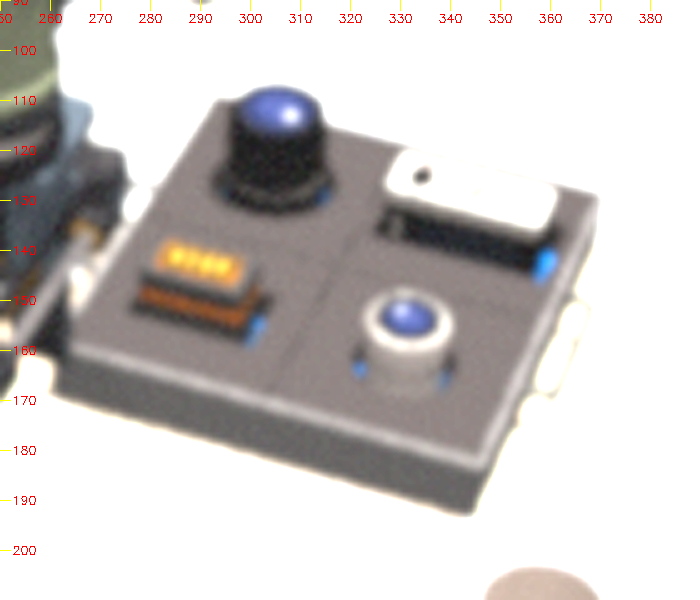

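View pics/t19c.png

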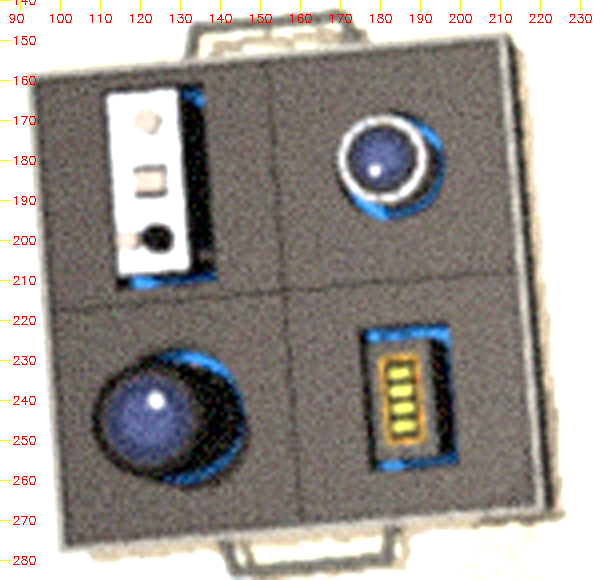

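View pics/s19.png

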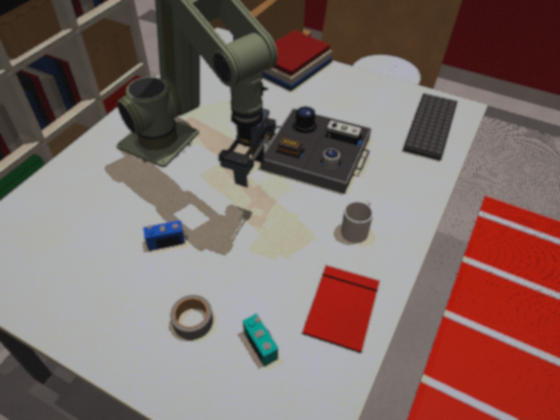

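Both views show all four pieces standing inside their cut-outs with blue floor visible beside each: zoom (125,243), prime (180,180), camera (122,187) and battery (187,242) in the top view. The mug at (357,220) and tape at (192,317) in the scene view are unmoved. The gripper is clear.

```bash
python3 -c "
from cell import bot
print(bot.close_job()); s=bot.get_state(); print(s['time'],s['ft_force'])"
```

```text
the job is handed in; nothing more can be done
None
the job is handed in; nothing more can be done
```

I packed all four pieces in the order asked: zoom lens, small silver lens, camera, then battery. The job was handed in at about 43 s, well under the 112 s limit.

- **Seating:** I lowered each piece in steps of 1 mm or less until the wrist force showed contact. Each contact came within 0.2 mm of the height worked out for that cut-out's floor, and only then did I release.
- **Last pictures:** Both cameras show every piece upright in its own cut-out, with blue floor visible beside it. The gripper was clear and empty, and the mug, tape roll and both decoys were where they started.
- **Disagreements:** Object positions differed by about 1–2 mm between the cameras. The camera overlay was also about 2 mm off along its length, so I shifted it slightly before lowering it.
- **Shortfalls:** Two carries stopped 1–3 cm short of their target and were corrected before going down.
- **Not checked:** Nothing could be read after hand-in, so I have no reading from the second after it.

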